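# Set the washed feeding things on their drying stations

## Task

Put the washed feeding things on the acrylic drying stations, each on the one that matches it: the sippy cup in the largest round rim, the wider white cap in the middle plain rim, the narrower white cap in the smallest plain rim, and the scoop with its bowl in the rim that has a channel and its handle along that channel. Each must stand upright and flat on the station's floor inside the rim, let go. Leave the formula container where it is.

Things in the scene. Friction and masses are not known exactly. Their poses are not given: they have to be found in the camera images.
- cup_center (a point): green sippy cup, closed, pale green lid with a small spout: straight round body of 64 mm diameter up to 62 mm height, lid narrower, 89 mm tall over all, about 0.12 kg. Stands upright on the counter at the start. Origin of this point on its axis, half-way up (45 mm above its underside), z up.
- wide_cap_center (a point): the wider of the two white bottle caps: plain cylinder with closed top, 46 mm diameter, 36 mm tall, about 25 g. Stands upright on the counter at the start. Origin of this point on its axis, half-way up (18 mm above its underside), z up.
- narrow_cap_center (a point): the narrower of the two white bottle caps: plain cylinder with closed top, 28 mm diameter, 36 mm tall, about 15 g. Stands upright on the counter at the start. Origin of this point on its axis, half-way up (18 mm above its underside), z up.
- scoop_center (a point): stainless measuring scoop standing on its flat bowl: bowl 36 mm outer diameter, 30 mm tall, open top, 2 mm wall, 50 g; handle 12 mm wide, 3 mm thick, level at rim height, ends 97 mm from the bowl's axis. Centre of mass within 10 mm of that axis. Site on the bowl's axis, half-way up (15 mm over its underside); z up, handle along its own -x (at the start roughly towards the robot).
- scoop_neck (a point): point on the scoop's handle next to the bowl, 25 mm from the bowl's axis along the scoop's -x and 28.5 mm above its underside; tells which way the handle points.
- cup_station: Station for the sippy cup, the largest: fixed clear acrylic plate, 100 mm square, 4 mm thick, dark drain slots, with a round rim of 80 mm inner diameter, 4 mm wall, top 10 mm over the counter. Origin on the rim's axis at counter height; seat floor 4 mm above it. 
- wide_station: Station for the wider cap, the middle plain one: fixed clear acrylic plate, 82 mm square, 4 mm thick, dark drain slots, with a round rim of 62 mm inner diameter, 4 mm wall, top 10 mm over the counter. Origin on the rim's axis at counter height; seat floor 4 mm above it. 
- narrow_station: Station for the narrower cap, the smallest plain one: fixed clear acrylic plate, 64 mm square, 4 mm thick, dark drain slots, with a round rim of 44 mm inner diameter, 4 mm wall, top 10 mm over the counter. Origin on the rim's axis at counter height; seat floor 4 mm above it. 
- scoop_station: Station for the scoop, the one with a channel: fixed clear acrylic plate, 72 mm square, 4 mm thick, dark drain slots, with a round rim of 52 mm inner diameter, 4 mm wall, top 10 mm over the counter. Origin on the rim's axis at counter height; seat floor 4 mm above it. A channel 30 mm wide between bars as low as the rim runs along its own -x (roughly towards the robot) to 111 mm from the origin; the handle hovers over it.
- formula_center (a point): bystander: round cream formula container with a white flip lid, 104 mm diameter, 127 mm tall, 0.7 kg, standing loose at the left side of the counter. Origin on its axis, 65 mm above its underside. Leave it alone.
Mind the look-alikes: they are no part of the job. What is shaped like the part that bears scoop_center but black or blue is not meant.

How it is judged:
At the end, for the whole second after the job is handed in: Cup, both caps and scoop bowl each within 12 mm of their own station's axis, flat on its floor (height within 4 mm, tilt under 0.12 rad), at rest; scoop handle on the channel side, along the channel within 0.3 rad (horizontal distance between cup_center and cup_station below 0.012 m and z of cup_center in the frame of cup_station between 0.045 and 0.053 m and angle between each of cup_center, wide_cap_center, narrow_cap_center, scoop_center's own z axis and vertical below 0.12 rad and linear speed of each of cup, wide_cap, narrow_cap, scoop below 0.02 m/s and angular speed of each of cup, wide_cap, narrow_cap, scoop below 0.2 rad/s and horizontal distance between wide_cap_center and wide_station below 0.012 m and z of wide_cap_center in the frame of wide_station between 0.018 and 0.026 m and horizontal distance between narrow_cap_center and narrow_station below 0.012 m and z of narrow_cap_center in the frame of narrow_station between 0.018 and 0.026 m and horizontal distance between scoop_center and scoop_station below 0.012 m and z of scoop_center in the frame of scoop_station between 0.015 and 0.023 m and x of scoop_neck in the frame of scoop_station below 0 m and angle between the x axis of scoop_center and the x axis of scoop_station, either way round below 0.3 rad); the robot touches nothing.
It fails at once if the formula container is shifted by more than 30 mm or tipped (distance of formula_center from where it was at the start of the episode above 0.03 m or angle between formula_center's own z axis and vertical above 0.3 rad).
It also fails if it takes over 112 s, if anything falls off the work surface, if the arm or the gripper's body presses on something with over 40 N, if the wrist force passes 120 N, or if a joint passes its speed limit or range.

## Robot

A 7-joint arm with a two-finger parallel gripper is mounted at the origin on the work surface. World frame = base frame: x ahead of the robot, y to its left, z up, the work surface at z = 0. Lengths are in m, angles in rad, forces in N, time in s.
With the tool pointing down it reaches from about 0.35 to 0.9 m from the base axis. Payload 8.1 kg.
Tool frame: the origin (TCP) lies at the very end of the fingers, on their centre line; the grasp point (between the pads) lies grasp_offset behind it (grasp_offset is the distance from the TCP to the grasp point, in m); z points along the fingers, y is the direction in which the jaws open and shut (so a half turn about z gives the same grasp; the last joint's range is limited). The gripper opens to 85 mm and grips with 20 to 120 N. Pads are 22 mm wide; open, the fingers measure 114 mm over their backs; the gripper's body (76 mm by 85 mm) begins 54 mm behind the grasp point. The pads swing forward as they close: fully open they stand 13 mm farther back than shut.
Start: joints at [-1.211, 0.434, 0.025, 1.573, -0.012, 1.134, -0.075], TCP at [0.279, 0.559, 0.231] pointing down, gripper open.
Joint ranges: [-2.62, 2.62], [-0.44, 2.09], [-1.27, 1.32], [0.08, 2.57], [-1.32, 4.46], [0.12, 2], [-2.74, 2.74]. Speed limits (rad/s): [2.22, 2.22, 3.01, 3.01, 3.14, 3.14, 3.14].

## Interface

Orientations are given as a unit quaternion [w, x, y, z].
In Python, from bench import * gives the robot as it stands.
- The arm moves only by the shell command python3 -m creep 'ROWS'. ROWS is JSON, a list of rows, each an object with "translation": the shift along the tool's x, y, z in m, a list of three; "angular": the turn, a rotation vector about the tool's x, y, z in rad, a list of three; "fingers": the opening, from 0 (shut) to 1 (fully open). In form: [{"translation": [tx, ty, tz], "angular": [wx, wy, wz], "fingers": fingers}, ...]. A call has exactly 10 rows; each row shifts and turns the commanded pose from where the row before left it, along the tool's axes as they then stand; what a row does not reach is not made up. A row lasts 1/12 s, in which the tool goes at most 41.7 mm and 7.16 degrees, less where a joint would pass 70% of its speed; a pose out of reach is approached as far as the arm can. A call is refused whole if a number of a shift passes 0.0417 or a number of a turn 0.125, either way. A call with a gripper value outside its range is refused whole. The fingers move at their own pace and stop on an object; the grip force is fixed at half the most. Time passes only in rows, so rows that do not move let the fingers close, or fill a call up. It gives the time, the measured TCP pose, the force and the opening at its end, in the units of the state.
- observe(): the state, without advancing time (a new reading comes with each control period).
- camera(name): name is "scene" or "side" or "wrist"; returns a dict with "img" (400x640x3 uint8, blue, green, red), "fx", "fy", "cx", "cy" (pixels), "rvec" (rotation vector, rad) and "tvec" (3), from world to camera coordinates, as OpenCV has them; the wrist camera has in their place "tool_from_camera" (4x4, takes a point from camera to tool coordinates, whose origin is the TCP and whose axes are the flange's). Camera axes: x right, y down, z forward; pixel columns grow to the right and rows downward; lengths in m; the calibration is good to about 2 mm. A picture is of the moment at which its call begins: read the wrist's pose just before it. There is no depth.
- hand_in(): hands the job in, once; it reports no verdict.
The state is a dict: "t": time; "joints": joint angles; "qd": joint speeds; "effort": joint torques, N m; "tcp_pos": TCP position; "eef_rot": TCP orientation; "ft_force": force on the tool from outside, world axes, zero at the start; "wrist_torque": the same for the moment, N m; "grip_width": opening from 0.0 (shut) to 1.0 (fully open).
Only numpy, scipy, OpenCV 4.12 (cv2) and the standard library are available. Lean on these libraries where they do the work, as an engineer would, in place of code of your own. Each camera call takes 0.05 s, during which the arm holds its last target.

## Working session

There is one attempt and no reset: what is moved stays moved. The work goes in short steps, Python scripts to look and compute and a shell command to move; the robot and the scene stay as the last step left them, time stands still between calls to the robot, and variables do not carry over. Pictures are saved under pics/ and viewed, and the job is handed in when it is done.

```bash
ls; mkdir -p pics; python3 - <<'E'
from bench import *
import cv2
s=observe()
for k,v in s.items(): print(k,v)
try: print(grasp_offset)
except Exception as e: print(e)
for n in ["scene","side","wrist"]:
    c=camera(n); cv2.imwrite(f"pics/{n}0.png",c["img"]); print(n,{k:v for k,v in c.items() if k!="img"})
E
```

```text
pics
t 0.0
joints [-1.21062188  0.43522136  0.02498186  1.57407893 -0.0116049   1.13400392
 -0.07515194]
qd [-2.27040757e-05 -9.34162070e-04  1.48762312e-03 -1.41677620e-03
 -8.95593898e-04 -2.25391879e-03  1.56776441e-03]
effort [-1.77662809e-03 -6.70446324e+01  1.02461290e+00 -3.16225290e+01
  1.56300596e-02  1.20738015e-02 -2.32345513e-05]
tcp_pos [0.27885152 0.5587889  0.23053411]
eef_rot [-1.09993505e-04  2.29392016e-01  9.73333802e-01 -7.75458095e-04]
ft_force [ 0.05799687  0.28964091 -0.37516752]
wrist_torque [ 0.00185416 -0.04181058  0.02506839]
grip_width 1.001886394127946
0.0187
scene {'fx': 457.9874016940492, 'fy': 457.9874016940492, 'cx': 316.6066870898408, 'cy': 198.72940421431616, 'rvec': array([ 1.45609091,  2.35120414, -0.69533324]), 'tvec': array([ 0.10042427, -0.34541048,  1.48188623])}
side {'fx': 473.7073488143981, 'fy': 473.7073488143981, 'cx': 325.86241315360667, 'cy': 202.34232506072124, 'rvec': array([ 2.31361314, -0.0577356 ,  0.04975421]), 'tvec': array([-0.44913693,  0.14008016,  1.3963393 ])}
wrist {'fx': 298.8907377881981, 'fy': 298.8907377881981, 'cx': 320.9519248085996, 'cy': 200.67835050765763, 'tool_from_camera': array([[-4.41439304e-04, -9.49893140e-01, -3.12574514e-01,
         8.14033388e-02],
       [ 9.99999740e-01, -5.97719179e-04,  4.04160139e-04,
        -1.02870018e-05],
       [-5.70740726e-04, -3.12574254e-01,  9.49893157e-01,
        -1.42335965e-01],
       [ 0.00000000e+00,  0.00000000e+00,  0.00000000e+00,
         1.00000000e+00]])}
```

View pics/scene0.png

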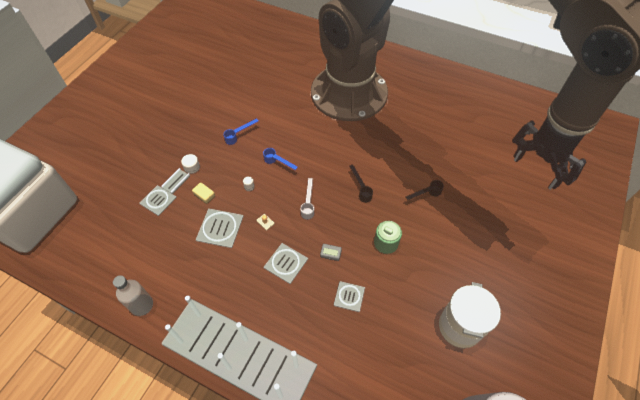

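View pics/side0.png

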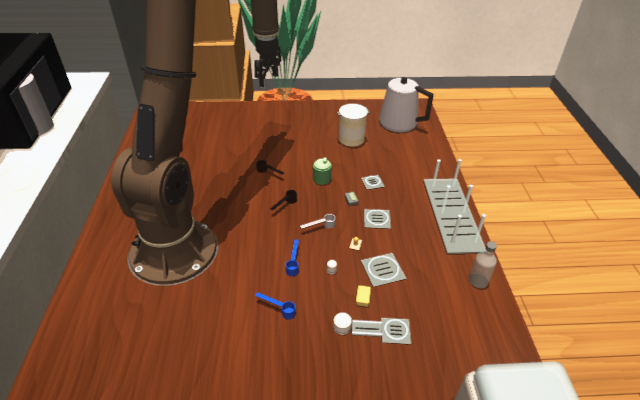

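View pics/wrist0.png

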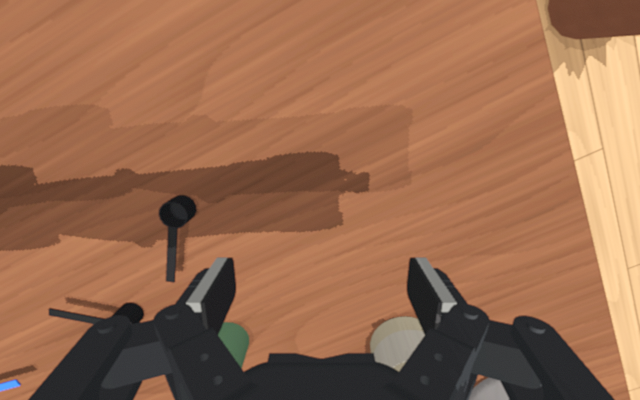

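Both overview cameras show everything: the steel scoop is near scene (307,210), the cup near (388,236), the caps near (190,162) and (249,183), and the four stations are visible. I'll enlarge next to read the positions more closely.

```bash
python3 - <<'E'
import cv2
def crop(n,x,y,w,h,s,o):
    im=cv2.imread(f"pics/{n}0.png")[y:y+h,x:x+w]; im=cv2.resize(im,None,fx=s,fy=s,interpolation=cv2.INTER_CUBIC)
    for i in range(0,w,10):
        cv2.line(im,(i*s,0),(i*s,6 if i%50 else 14),(0,255,255),1)
        if i%20==0: cv2.putText(im,str(x+i),(i*s,24),0,.35,(0,255,255),1)
    for i in range(0,h,10):
        cv2.line(im,(0,i*s),(6,i*s),(0,255,255),1)
        if i%20==0: cv2.putText(im,str(y+i),(8,i*s+4),0,.35,(0,255,255),1)
    cv2.imwrite(f"pics/{o}.png",im)
crop("scene",135,145,130,100,6,"s1"); crop("scene",240,165,130,100,6,"s2"); crop("scene",260,215,150,100,5,"s3")
crop("side",290,145,120,100,6,"d1"); crop("side",310,235,120,110,5,"d2")
E
```

```text
(no output)
```

View pics/s1.png

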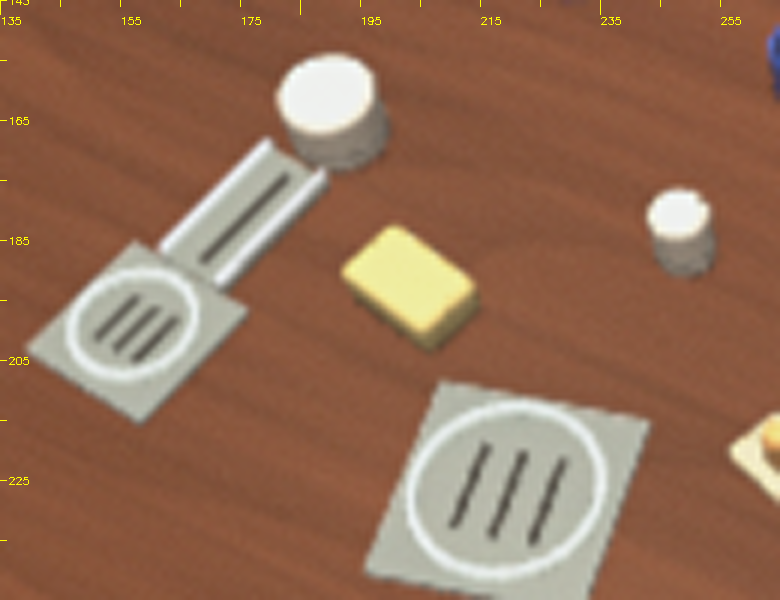

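View pics/s2.png

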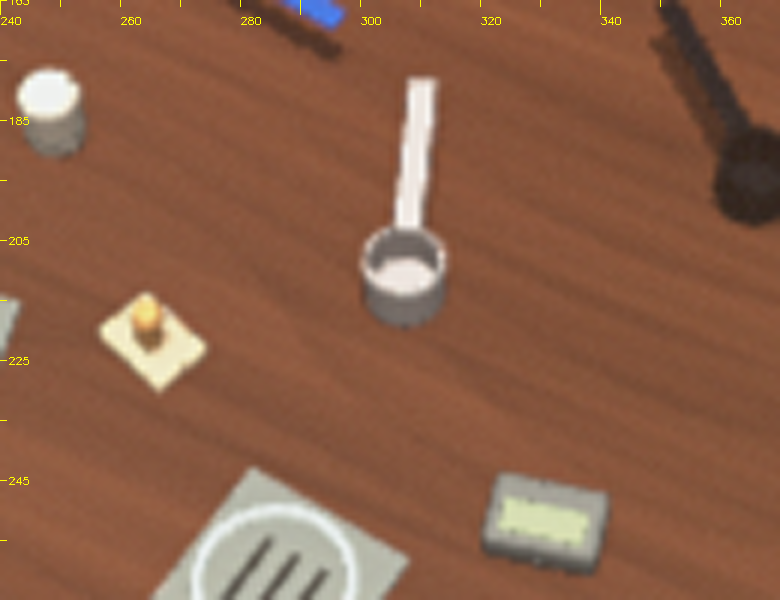

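View pics/s3.png

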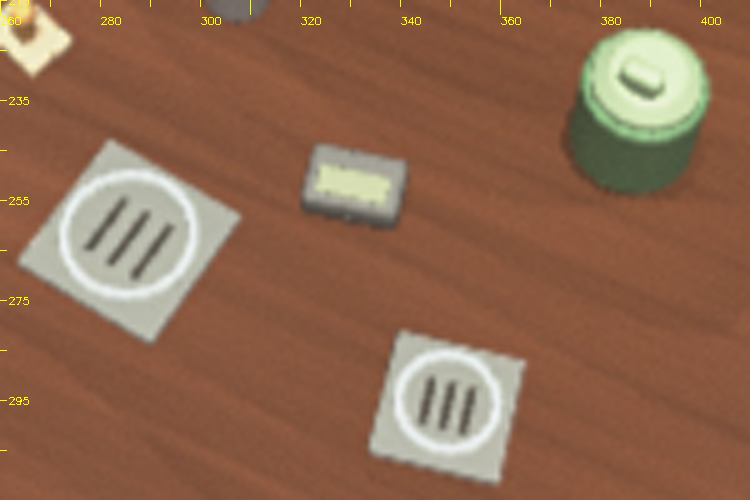

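View pics/d1.png

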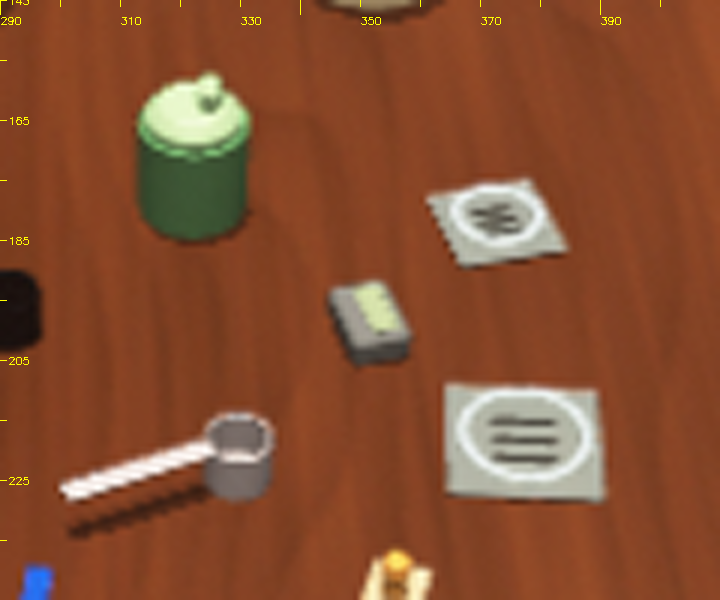

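View pics/d2.png

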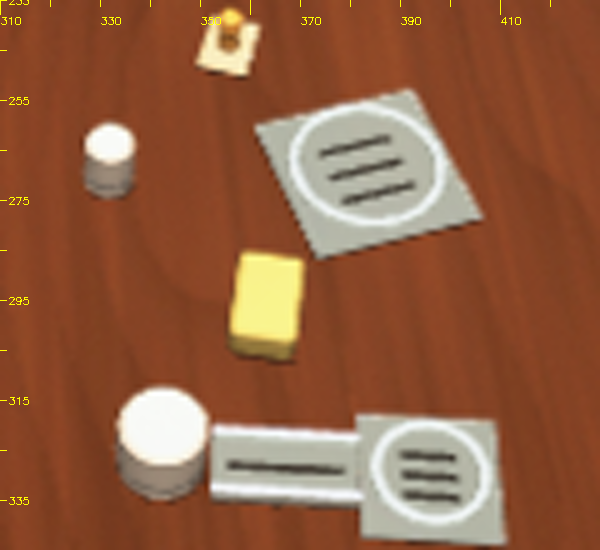

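```bash
cat > h.py <<'E'
import numpy as np, cv2
from scipy.spatial.transform import Rotation as R
CAL={"scene":(457.9874,316.6067,198.7294,[ 1.45609091,2.35120414,-0.69533324],[0.10042427,-0.34541048,1.48188623]),
"side":(473.70735,325.86241,202.342325,[2.31361314,-0.0577356,0.04975421],[-0.44913693,0.14008016,1.3963393])}
def ray2z(o,d,z): return (o+d*(z-o[2])/d[2])
def px(cam,u,v,z):
    f,cx,cy,r,t=CAL[cam]; Rm=R.from_rotvec(r).as_matrix()
    return ray2z(-Rm.T@np.array(t),Rm.T@np.array([(u-cx)/f,(v-cy)/f,1]),z)[:2]
TC=np.array([[-4.41439304e-04,-9.49893140e-01,-3.12574514e-01,8.14033388e-02],[9.99999740e-01,-5.97719179e-04,4.04160139e-04,-1.02870018e-05],[-5.70740726e-04,-3.12574254e-01,9.49893157e-01,-1.42335965e-01],[0,0,0,1]])
WF,WX,WY=298.8907378,320.9519248,200.6783505
def rot(q): return R.from_quat([q[1],q[2],q[3],q[0]]).as_matrix()
def wpx(p,q,u,v,z):
    Rm=rot(q)@TC[:3,:3]; o=rot(q)@TC[:3,3]+p
    return ray2z(o,Rm@np.array([(u-WX)/WF,(v-WY)/WF,1]),z)[:2]
def wproj(p,q,X):
    Rm=rot(q)@TC[:3,:3]; o=rot(q)@TC[:3,3]+p
    c=Rm.T@(np.array(X)-o); return c[0]/c[2]*WF+WX,c[1]/c[2]*WF+WY
def todo(p,q,pos,yaw):
    """remaining move in tool axes to TCP pos, tool down, jaw axis (tool y) yaw (mod pi)"""
    Rm=rot(q); y=Rm[:,1]; cur=np.arctan2(y[1],y[0]); d=(yaw-cur+np.pi/2)%np.pi-np.pi/2
    Rt=R.from_euler('z',d).as_matrix()
    # target: x-y rotation plus down
    ty=np.array([np.cos(cur+d),np.sin(cur+d),0]); tz=np.array([0,0,-1.]); tx=np.cross(ty,tz)
    T=np.stack([tx,ty,tz],1)
    w=R.from_matrix(Rm.T@T).as_rotvec()
    print("jaw yaw now %.3f; trans(tool) %s  rotvec(tool) %s"%(cur,np.round(Rm.T@(np.array(pos)-p),4),np.round(w,4)))
E
python3 - <<'E'
from h import *
from scipy.optimize import least_squares
pts={"scoop_st":[("scene",156.6,198.6,.01),("side",396.2,329.3,.01)],
"chan_end":[("scene",184,170.9,.01),("side",351.8,327.6,.01)],
"wide":[("scene",189.3,160.4,.036),("side",342.3,320.1,.036)],
"narrow":[("scene",248,180.4,.036),("side",331.8,263.4,.036)],
"cup_st":[("scene",219,226.2,.01),("side",383.1,267.3,.01)],
"wide_st":[("scene",285.3,261.7,.01),("side",377.2,217,.01)],
"narrow_st":[("scene",349.1,294.7,.01),("side",372.7,180.3,.01)],
"scoop":[("scene",306.9,208.2,.03),("side",329.5,217.5,.03)],
"hend":[("scene",310.2,178,.0285),("side",301,226.5,.0285)]}
for k,v in pts.items():
    a=[px(*q) for q in v]; print(k,*[np.round(x,4) for x in a],np.round((a[0]+a[1])/2,4))
def ext(cam,c):
    f,cx,cy,r,t=CAL[cam]; th=np.linspace(0,2*np.pi,200)
    P=np.concatenate([np.stack([c[0]+.032*np.cos(th),c[1]+.032*np.sin(th),0*th+z],1) for z in(0,.062)])
    q,_=cv2.projectPoints(P,np.array(r),np.array(t),np.array([[f,0,cx],[0,f,cy],[0,0,1]]),None); q=q[:,0]
    return q[:,0].min(),q[:,0].max(),q[:,1].max()
m={"side":(312.8,331.1,184.8),"scene":(373.8,None,253.4)}
for cs in (["side"],["scene"],["side","scene"]):
    fn=lambda c:[e-o for k in cs for e,o in zip(ext(k,c),m[k]) if o]
    r=least_squares(fn,[.55,.2]);print(cs,r.x,r.fun)
E
```

```text
scoop_st [ 0.6108 -0.2964] [ 0.6108 -0.3029] [ 0.6108 -0.2996]
chan_end [ 0.5002 -0.284 ] [ 0.4988 -0.2928] [ 0.4995 -0.2884]
wide [ 0.4761 -0.2751] [ 0.474  -0.2867] [ 0.4751 -0.2809]
narrow [ 0.4618 -0.0906] [ 0.46   -0.1018] [ 0.4609 -0.0962]
cup_st [ 0.6077 -0.0953] [ 0.6072 -0.1006] [ 0.6075 -0.0979]
wide_st [0.6197 0.1102] [0.6186 0.1039] [0.6191 0.107 ]
narrow_st [0.6275 0.2893] [0.6279 0.2845] [0.6277 0.2869]
scoop [0.4664 0.0928] [0.4657 0.0872] [0.4661 0.09  ]
hend [0.3747 0.0557] [0.377  0.0533] [0.3758 0.0545]
['side'] [0.45351148 0.31082416] [-0.28106167  0.28152054 -0.0128454 ]
['scene'] [0.45120538 0.31533009] [-5.68434189e-14  0.00000000e+00]
['side', 'scene'] [0.45263376 0.31445423] [-0.5788126  -0.04673922 -0.69212155 -0.52580636  0.31606913]
```

```bash
python3 - <<'E'
from h import *
from bench import *
for n,u,v in [("bowlA",436,187),("hA",408,200),("bowlB",366,193),("hB",352,168),("grey",331,252),("blue bowl",270,156)]: print(n,px("scene",u,v,.03))
s=observe(); todo(s["tcp_pos"],s["eef_rot"],[.4526,.3130,.23],np.pi/2); todo(s["tcp_pos"],s["eef_rot"],[.4526,.3130,.23],0.8)
E
```

```text
bowlA [0.25106797 0.3760822 ]
hA [0.32408327 0.32277788]
bowlB [0.35307828 0.2136251 ]
hB [0.29342854 0.1454903 ]
grey [0.5534765  0.20515547]
blue bowl [ 0.35798044 -0.08134266]
jaw yaw now 1.108; trans(tool) [-0.2652 -0.1425  0.0009]  rotvec(tool) [-1.200e-03 -1.000e-04 -4.629e-01]
jaw yaw now 1.108; trans(tool) [-0.2652 -0.1425  0.0009]  rotvec(tool) [-1.100e-03  3.000e-04  3.079e-01]
```

```bash
python3 -m creep '[{"translation":[-0.0265,-0.0142,0],"angular":[0,0,0],"fingers":1},{"translation":[-0.0265,-0.0142,0],"angular":[0,0,0],"fingers":1},{"translation":[-0.0265,-0.0142,0],"angular":[0,0,0],"fingers":1},{"translation":[-0.0265,-0.0142,0],"angular":[0,0,0],"fingers":1},{"translation":[-0.0265,-0.0142,0],"angular":[0,0,0],"fingers":1},{"translation":[-0.0265,-0.0142,0],"angular":[0,0,0],"fingers":1},{"translation":[-0.0265,-0.0142,0],"angular":[0,0,0],"fingers":1},{"translation":[-0.0265,-0.0142,0],"angular":[0,0,0],"fingers":1},{"translation":[-0.0265,-0.0142,0],"angular":[0,0,0],"fingers":1},{"translation":[-0.0265,-0.0142,0],"angular":[0,0,0],"fingers":1}]'
cat >> h.py <<'E'
def look(name):
    from bench import observe,camera
    s=observe(); c=camera("wrist"); im=c["img"]; cv2.imwrite(f"pics/{name}.png",im)
    print("t",round(s["t"],2),"p",np.round(s["tcp_pos"],4).tolist(),"q",np.round(s["eef_rot"],4).tolist(),"g",round(s["grip_width"],3),"f",np.round(s["ft_force"],1))
    return s,im
E
python3 - <<'E'
from h import *
s,im=look("w1")
todo(s["tcp_pos"],s["eef_rot"],[.4526,.3130,.025],1.108)
E
```

```text
t: 0.98
tcp_pos: [0.4533, 0.3124, 0.2312]
eef_rot: [-0.0, 0.229, 0.973, -0.0]
ft_force: [-0.2, 1.0, 0.4]
grip_width: 1.003
t 0.98 p [0.4533, 0.3124, 0.2312] q [-0.0001, 0.2294, 0.9733, -0.0001] g 1.003 f [-0.2  1.   0.4]
jaw yaw now 1.108; trans(tool) [0.0008 0.0003 0.2062]  rotvec(tool) [-0.0003 -0.0002 -0.0001]
```

View pics/w1.png

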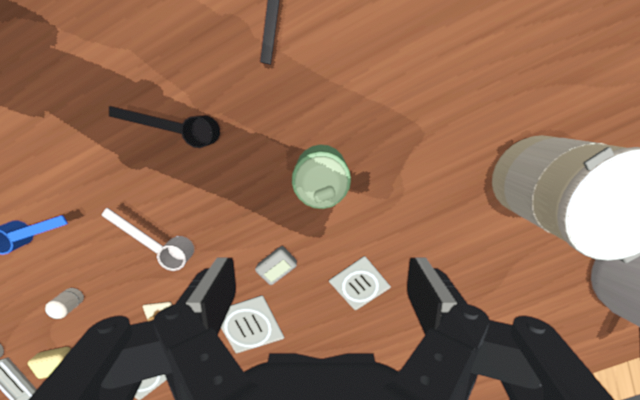

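```bash
python3 - <<'E'
from h import *
p=np.array([0.4533,0.3124,0.2312]);q=[-0.0001,0.2294,0.9733,-0.0001]
for n,u,v,z in [("cup",322,179,.075),("narrow_st",360.5,286,.01),("wide_st",248,328,.01),("scoop",173,257,.03),("hend",106,213,.0285)]: print(n,np.round(wpx(p,q,u,v,z),4))
for z in (0,.031,.062,.08): print(np.round(wproj(p,q,[.4526,.3130,z]),1))
E
```

```text
cup [0.4479 0.3164]
narrow_st [0.626  0.2887]
wide_st [0.6175 0.1091]
scoop [0.4647 0.0935]
hend [0.378  0.0542]
[321. 169.]
[321.1 174.6]
[321.1 181.2]
[321.1 185.7]
```

The cup lid is centred at (322,179), on the jaw centre line and about 4 mm towards the camera side. Going down.

```bash
python3 -m creep '[{"translation":[0.002,0,0.0206],"angular":[0,0,0],"fingers":1},{"translation":[0.002,0,0.0206],"angular":[0,0,0],"fingers":1},{"translation":[0,0,0.0206],"angular":[0,0,0],"fingers":1},{"translation":[0,0,0.0206],"angular":[0,0,0],"fingers":1},{"translation":[0,0,0.0206],"angular":[0,0,0],"fingers":1},{"translation":[0,0,0.0206],"angular":[0,0,0],"fingers":1},{"translation":[0,0,0.0206],"angular":[0,0,0],"fingers":1},{"translation":[0,0,0.0206],"angular":[0,0,0],"fingers":1},{"translation":[0,0,0.0206],"angular":[0,0,0],"fingers":1},{"translation":[0,0,0.0206],"angular":[0,0,0],"fingers":1}]'
python3 - <<'E'
from h import *
s,im=look("w2")
E
```

```text
t: 1.87
tcp_pos: [0.449, 0.3158, 0.0242]
eef_rot: [-0.0, 0.229, 0.973, -0.0]
ft_force: [1.0, 0.6, -0.2]
grip_width: 1.003
t 1.87 p [0.449, 0.3158, 0.0242] q [-0.0, 0.2293, 0.9733, -0.0] g 1.003 f [ 1.   0.6 -0.2]
```

View pics/w2.png

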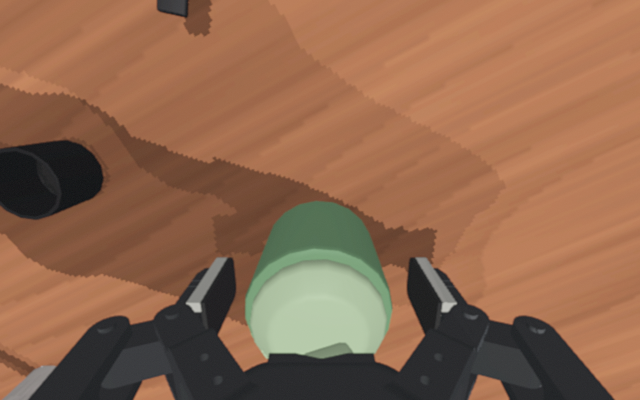

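The cup is centred between the pads, so I'll close and lift.

```bash
python3 -m creep '[{"translation":[0,0,0],"angular":[0,0,0],"fingers":0},{"translation":[0,0,0],"angular":[0,0,0],"fingers":0},{"translation":[0,0,0],"angular":[0,0,0],"fingers":0},{"translation":[0,0,0],"angular":[0,0,0],"fingers":0},{"translation":[0,0,0],"angular":[0,0,0],"fingers":0},{"translation":[0,0,0],"angular":[0,0,0],"fingers":0},{"translation":[0,0,0],"angular":[0,0,0],"fingers":0},{"translation":[0,0,-0.005],"angular":[0,0,0],"fingers":0},{"translation":[0,0,-0.01],"angular":[0,0,0],"fingers":0},{"translation":[0,0,-0.015],"angular":[0,0,0],"fingers":0}]'
python3 - <<'E'
from h import *
s,im=look("w3")
todo(s["tcp_pos"],s["eef_rot"],[.6075,-.0965,.13],1.108)
E
```

```text
t: 2.75
tcp_pos: [0.4484, 0.315, 0.0553]
eef_rot: [-0.001, 0.229, 0.973, -0.001]
ft_force: [1.2, 0.2, -2.0]
grip_width: 0.734
t 2.75 p [0.4484, 0.315, 0.0553] q [-0.0007, 0.2294, 0.9733, -0.0009] g 0.734 f [ 1.2  0.2 -2. ]
jaw yaw now 1.108; trans(tool) [-0.326  -0.2974 -0.0744]  rotvec(tool) [-0.0021 -0.0009 -0.0001]
```

View pics/w3.png

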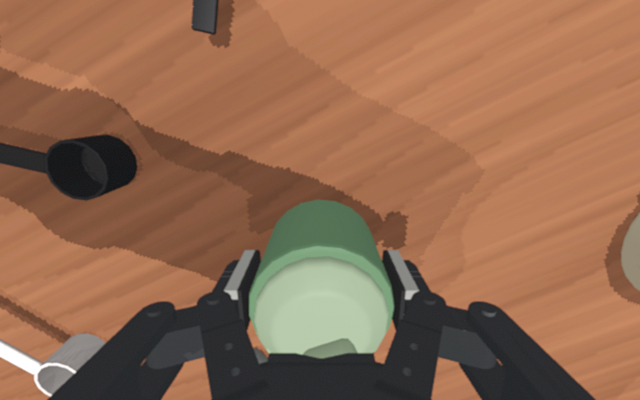

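```bash
python3 -m creep '[{"translation":[-0.01,-0.01,-0.012],"angular":[0,0,0],"fingers":0},{"translation":[-0.02,-0.019,-0.012],"angular":[0,0,0],"fingers":0},{"translation":[-0.026,-0.024,-0.012],"angular":[0,0,0],"fingers":0},{"translation":[-0.026,-0.024,-0.012],"angular":[0,0,0],"fingers":0},{"translation":[-0.026,-0.024,-0.012],"angular":[0,0,0],"fingers":0},{"translation":[-0.026,-0.024,-0.012],"angular":[0,0,0],"fingers":0},{"translation":[-0.026,-0.024,0],"angular":[0,0,0],"fingers":0},{"translation":[-0.026,-0.024,0],"angular":[0,0,0],"fingers":0},{"translation":[-0.026,-0.024,0],"angular":[0,0,0],"fingers":0},{"translation":[-0.026,-0.024,0],"angular":[0,0,0],"fingers":0}]'
python3 -m creep '[{"translation":[-0.02,-0.018,0],"angular":[0,0,0],"fingers":0},{"translation":[-0.02,-0.018,0],"angular":[0,0,0],"fingers":0},{"translation":[-0.02,-0.018,0],"angular":[0,0,0],"fingers":0},{"translation":[-0.016,-0.012,0],"angular":[0,0,0],"fingers":0},{"translation":[-0.01,-0.008,0],"angular":[0,0,0],"fingers":0},{"translation":[-0.003,-0.003,0],"angular":[0,0,0],"fingers":0},{"translation":[0,0,0],"angular":[0,0,0],"fingers":0},{"translation":[0,0,0],"angular":[0,0,0],"fingers":0},{"translation":[0,0,0],"angular":[0,0,0],"fingers":0},{"translation":[0,0,0],"angular":[0,0,0],"fingers":0}]'
python3 - <<'E'
from h import *
s,im=look("w4")
todo(s["tcp_pos"],s["eef_rot"],[.6075,-.0965,.13],1.108)
E
```

```text
t: 3.63
tcp_pos: [0.5636, 0.0091, 0.128]
eef_rot: [0.0, 0.23, 0.973, 0.0]
ft_force: [0.6, -0.4, -2.1]
grip_width: 0.729
t: 4.47
tcp_pos: [0.6084, -0.0952, 0.1273]
eef_rot: [-0.0, 0.228, 0.974, 0.0]
ft_force: [-0.4, 0.2, -1.6]
grip_width: 0.731
t 4.47 p [0.6084, -0.0952, 0.1273] q [-0.0003, 0.2283, 0.9736, 0.0004] g 0.731 f [-0.4  0.2 -1.6]
jaw yaw now 1.110; trans(tool) [ 0.0002 -0.0016 -0.0027]  rotvec(tool) [ 0.0006 -0.0007  0.0021]
```

View pics/w4.png

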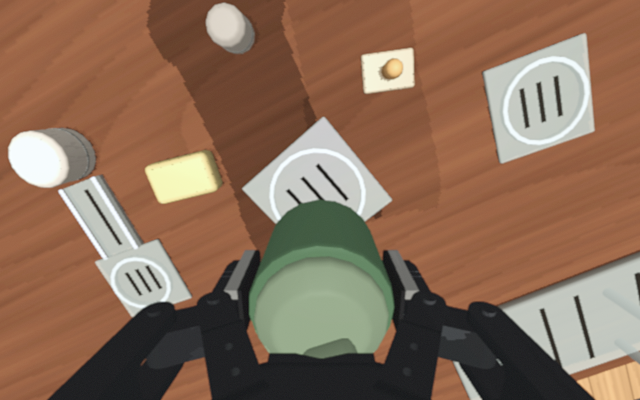

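```bash
python3 - <<'E'
from h import *
im=cv2.imread("pics/w4.png")[110:320,220:420]; cv2.imwrite("pics/w4c.png",cv2.resize(im,None,fx=3.5,fy=2.8*1.0,interpolation=2))
E
```

```text
(no output)
```

View pics/w4c.png

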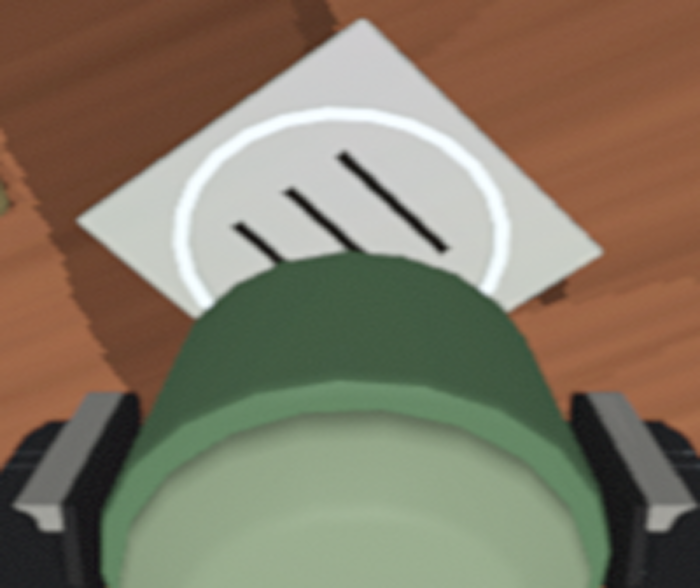

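```bash
python3 - <<'E'
from h import *
from scipy.optimize import least_squares
p=np.array([0.6084,-0.0952,0.1273]);q=[-0.0003,0.2283,0.9736,0.0004]
th=np.linspace(0,2*np.pi,180)
def circ(c,r,z): 
    a=np.array([wproj(p,q,[c[0]+r*np.cos(t),c[1]+r*np.sin(t),z]) for t in th]); return a[:,0].min(),a[:,0].max(),a[:,1].min()
for z in(.01,):
    r=least_squares(lambda c:np.array(circ(c,.044,z))-[269.7,366,148.2],[.607,-.097]); print("st",r.x,r.fun)
Rm=rot(q)
for off,z,m in [("bottom",.0242,[None,None,200.4]),("ledge",-.0378,[249.4,394,245.7])]:
    f=lambda c:[a-b for a,b in zip(circ((p+Rm@[c[0],c[1],0])[:2],.032,p[2]-z),m) if b]
    r=least_squares(f,[0,0]); print(off,r.x,r.fun,(p+Rm@[r.x[0],r.x[1],0])[:2])
E
```

```text
st [ 0.6074074  -0.09764823] [-0.23150689  0.23157193  0.02213846]
bottom [-5.21130272e-03 -4.19694887e-06] [-4.63813876e-10] [ 0.61306621 -0.09752038]
ledge [-0.00366979  0.00031038] [-3.92016765  3.92217673  0.64027465] [ 0.61182522 -0.09655333]
```

```bash
python3 - <<'E'
from h import *
from bench import observe
s=observe(); todo(s["tcp_pos"],s["eef_rot"],[.6038,-.0958,.030],1.110)
E
```

```text
jaw yaw now 1.110; trans(tool) [ 0.004  -0.0024  0.0974]  rotvec(tool) [ 0.0005 -0.0004 -0.0002]
```

```bash
python3 -m creep '[{"translation":[0.002,-0.0012,0.012],"angular":[0,0,0],"fingers":0},{"translation":[0.002,-0.0012,0.015],"angular":[0,0,0],"fingers":0},{"translation":[0,0,0.015],"angular":[0,0,0],"fingers":0},{"translation":[0,0,0.015],"angular":[0,0,0],"fingers":0},{"translation":[0,0,0.012],"angular":[0,0,0],"fingers":0},{"translation":[0,0,0.01],"angular":[0,0,0],"fingers":0},{"translation":[0,0,0.007],"angular":[0,0,0],"fingers":0},{"translation":[0,0,0.004],"angular":[0,0,0],"fingers":0},{"translation":[0,0,0.003],"angular":[0,0,0],"fingers":0},{"translation":[0,0,0.002],"angular":[0,0,0],"fingers":0}]'
python3 - <<'E'
from h import *
s,im=look("w5")
import cv2
from bench import camera
c=camera("side")["img"][160:360,260:480]; cv2.imwrite("pics/sd5.png",cv2.resize(c,None,fx=3,fy=3,interpolation=2))
E
```

```text
t: 5.35
tcp_pos: [0.6043, -0.0973, 0.0324]
eef_rot: [0.0, 0.229, 0.973, 0.0]
ft_force: [0.1, 0.8, -2.0]
grip_width: 0.731
t 5.35 p [0.6043, -0.0973, 0.0324] q [0.0002, 0.2294, 0.9733, 0.0001] g 0.731 f [ 0.1  0.8 -2. ]
```

View pics/sd5.png

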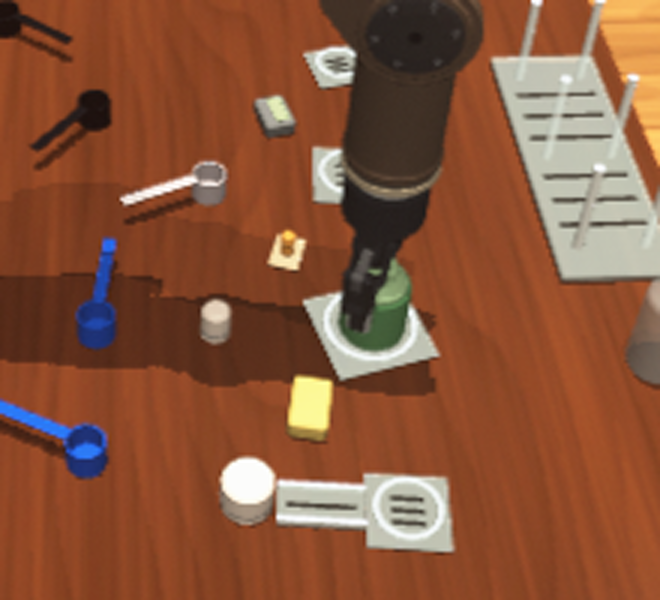

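View pics/w5.png

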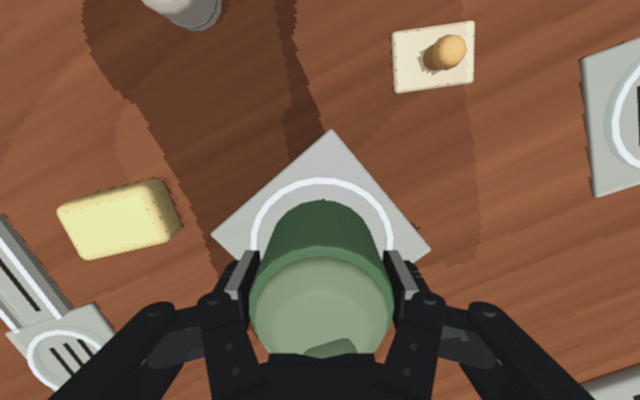

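The cup is inside the rim. In the wrist image the rim spans u 251–394 and the cup is centred at 321. I'll lower it the last few mm and release.

```bash
python3 -m creep '[{"translation":[0,0,0.001],"angular":[0,0,0],"fingers":0},{"translation":[0,0,0.001],"angular":[0,0,0],"fingers":0},{"translation":[0,0,0.001],"angular":[0,0,0],"fingers":0},{"translation":[0,0,0],"angular":[0,0,0],"fingers":0},{"translation":[0,0,0],"angular":[0,0,0],"fingers":0.85},{"translation":[0,0,0],"angular":[0,0,0],"fingers":1},{"translation":[0,0,0],"angular":[0,0,0],"fingers":1},{"translation":[0,0,0],"angular":[0,0,0],"fingers":1},{"translation":[0,0,0],"angular":[0,0,0],"fingers":1},{"translation":[0,0,0],"angular":[0,0,0],"fingers":1}]'
python3 -m creep '[{"translation":[0,0,-0.01],"angular":[0,0,0],"fingers":1},{"translation":[0,0,-0.02],"angular":[0,0,0],"fingers":1},{"translation":[0,0,-0.03],"angular":[0,0,0],"fingers":1},{"translation":[0,0,-0.03],"angular":[0,0,0],"fingers":1},{"translation":[0,0,-0.03],"angular":[0,0,0],"fingers":1},{"translation":[0,0,-0.03],"angular":[0,0,0],"fingers":1},{"translation":[0,0,-0.02],"angular":[0,0,0],"fingers":1},{"translation":[0,0,0],"angular":[0,0,0],"fingers":1},{"translation":[0,0,0],"angular":[0,0,0],"fingers":1},{"translation":[0,0,0],"angular":[0,0,0],"fingers":1}]'
python3 - <<'E'
from h import *
s,im=look("w6")
todo(s["tcp_pos"],s["eef_rot"],[.475,-.279,.18],np.pi/2)
E
```

```text
t: 6.28
tcp_pos: [0.6041, -0.0974, 0.0293]
eef_rot: [-0.0, 0.229, 0.973, -0.0]
ft_force: [-0.9, -0.2, 0.1]
grip_width: 1.002
t: 7.12
tcp_pos: [0.6036, -0.0973, 0.1991]
eef_rot: [-0.0, 0.229, 0.973, 0.0]
ft_force: [0.4, -0.1, -0.5]
grip_width: 0.999
t 7.12 p [0.6036, -0.0973, 0.1991] q [-0.0003, 0.2294, 0.9733, 0.0] g 0.999 f [ 0.4 -0.1 -0.5]
jaw yaw now 1.108; trans(tool) [ 0.0339 -0.22    0.0192]  rotvec(tool) [ 1.000e-04 -5.000e-04 -4.629e-01]
```

View pics/w6.png

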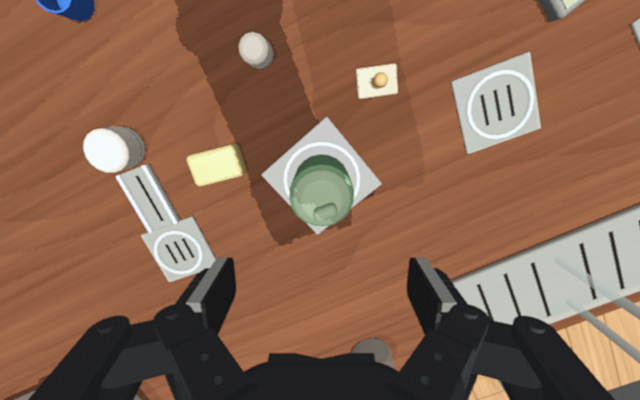

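Cup stands in its rim (rim centre ~(321,184), lid (321,193)). Next is the wide cap, with its top at about (107,150).

```bash
python3 - <<'E'
from h import *
p=np.array([0.6036,-0.0973,0.1991]);q=[-0.0003,0.2294,0.9733,0.]
for n,u,v,z in [("wide",107,149.5,.036),("narrow",256,48,.036),("wide_st",501,104,.01),("scoop_st",179,251.5,.01),("chan end",135,173,.01),("cup_st",321,184,.01)]: print(n,np.round(wpx(p,q,u,v,z),4))
E
```

```text
wide [ 0.4742 -0.276 ]
narrow [ 0.4615 -0.0931]
wide_st [0.6172 0.1085]
scoop_st [ 0.609 -0.296]
chan end [ 0.5046 -0.2831]
cup_st [ 0.6103 -0.1005]
```

```bash
python3 -m creep '[{"translation":[0.003,-0.018,0],"angular":[0,0,0],"fingers":1},{"translation":[0.004,-0.028,0],"angular":[0,0,0],"fingers":1},{"translation":[0.004,-0.028,0],"angular":[0,0,0],"fingers":1},{"translation":[0.004,-0.028,0],"angular":[0,0,0],"fingers":1},{"translation":[0.004,-0.028,0],"angular":[0,0,0],"fingers":1},{"translation":[0.004,-0.028,0],"angular":[0,0,0],"fingers":1},{"translation":[0.004,-0.028,0],"angular":[0,0,0],"fingers":1},{"translation":[0.004,-0.02,0],"angular":[0,0,0],"fingers":1},{"translation":[0.003,-0.014,0],"angular":[0,0,0],"fingers":1},{"translation":[0,0,0],"angular":[0,0,-0.05],"fingers":1}]'
python3 -m creep '[{"translation":[0,0,0.01],"angular":[0,0,-0.08],"fingers":1},{"translation":[0,0,0.01],"angular":[0,0,-0.1],"fingers":1},{"translation":[0,0,0.01],"angular":[0,0,-0.1],"fingers":1},{"translation":[0,0,0.01],"angular":[0,0,-0.1],"fingers":1},{"translation":[0,0,0.01],"angular":[0,0,-0.033],"fingers":1},{"translation":[0,0,0.01],"angular":[0,0,0],"fingers":1},{"translation":[0,0,0],"angular":[0,0,0],"fingers":1},{"translation":[0,0,0],"angular":[0,0,0],"fingers":1},{"translation":[0,0,0],"angular":[0,0,0],"fingers":1},{"translation":[0,0,0],"angular":[0,0,0],"fingers":1}]'
python3 - <<'E'
from h import *
s,im=look("w7")
todo(s["tcp_pos"],s["eef_rot"],[.4743,-.277,.008],np.pi/2)
E
```

```text
t: 8.0
tcp_pos: [0.472, -0.2822, 0.1982]
eef_rot: [-0.002, 0.208, 0.978, -0.001]
ft_force: [-0.4, -0.3, -0.6]
grip_width: 0.998
t: 8.83
tcp_pos: [0.4757, -0.2792, 0.1398]
eef_rot: [0.0, 0.0, 1.0, -0.0]
ft_force: [-0.8, -0.4, 0.0]
grip_width: 0.997
t 8.83 p [0.4757, -0.2792, 0.1398] q [0.0003, 0.0003, 1.0, -0.0002] g 0.997 f [-0.8 -0.4  0. ]
jaw yaw now 1.570; trans(tool) [0.0015 0.0022 0.1318]  rotvec(tool) [-0.0004  0.0006 -0.0005]
```

View pics/w7.png

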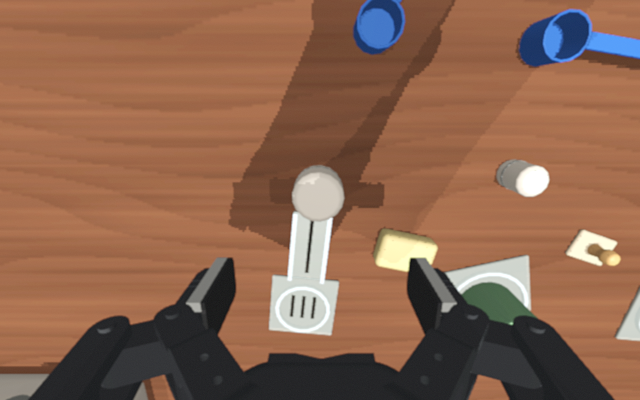

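```bash
python3 - <<'E'
from h import *
p=np.array([0.4757,-0.2792,0.1398]);q=[0.0003,0.0003,1.0,-0.0002]
w=wpx(p,q,318.5,194.5,.036);print(w)
a=wpx(p,q,304,309.5,.01);b=wpx(p,q,311.5,216,.01);print(a,b,np.arctan2(*(a-b)[::-1]),np.linalg.norm(a-b))
print(wpx(p,q,531,179,.036))
todo(p,q,[w[0],w[1],.008],np.pi/2)
E
```

```text
[ 0.46974907 -0.28125229]
[ 0.60872142 -0.29774682] [ 0.49964572 -0.28838339] -0.08563348945471191 0.10947685377925244
[ 0.45621911 -0.1012596 ]
jaw yaw now 1.570; trans(tool) [ 0.006  -0.002   0.1318]  rotvec(tool) [-0.0004  0.0006 -0.0006]
```

```bash
python3 -m creep '[{"translation":[0.001,-0.001,0.01],"angular":[0,0,0],"fingers":1},{"translation":[0.001,0,0.018],"angular":[0,0,0],"fingers":1},{"translation":[0.001,0,0.018],"angular":[0,0,0],"fingers":1},{"translation":[0,0,0.018],"angular":[0,0,0],"fingers":1},{"translation":[0,0,0.018],"angular":[0,0,0],"fingers":1},{"translation":[0,0,0.018],"angular":[0,0,0],"fingers":1},{"translation":[0,0,0.014],"angular":[0,0,0],"fingers":1},{"translation":[0,0,0.01],"angular":[0,0,0],"fingers":1},{"translation":[0,0,0.006],"angular":[0,0,0],"fingers":1},{"translation":[0,0,0.002],"angular":[0,0,0],"fingers":1}]'
python3 - <<'E'
from h import *
s,im=look("w8")
E
```

```text
t: 9.72
tcp_pos: [0.472, -0.2798, 0.0064]
eef_rot: [-0.001, -0.0, 1.0, 0.0]
ft_force: [-0.2, 0.6, 0.9]
grip_width: 0.997
t 9.72 p [0.472, -0.2798, 0.0064] q [-0.0005, -0.0, 1.0, 0.0002] g 0.997 f [-0.2  0.6  0.9]
```

View pics/w8.png

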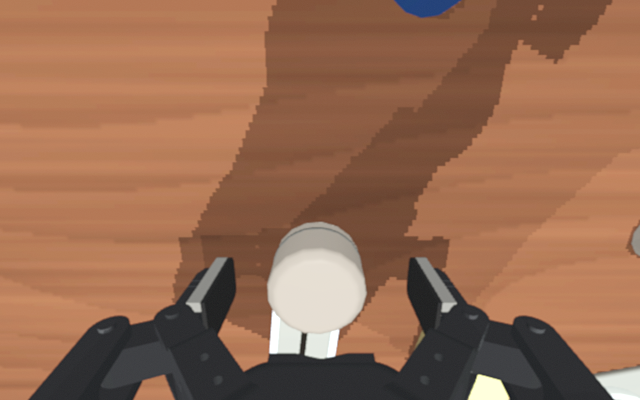

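```bash
python3 - <<'E'
from h import *
p=np.array([0.472,-0.2798,0.0064]);q=[-0.0005,0,1.0,0.0002]
print(wpx(p,q,317,288,.036)); print([np.round(wproj(p,q,[.472,-.2798,z]),1) for z in(.006,.025,.036)])
E
python3 -m creep '[{"translation":[0,0,0],"angular":[0,0,0],"fingers":0},{"translation":[0,0,0],"angular":[0,0,0],"fingers":0},{"translation":[0,0,0],"angular":[0,0,0],"fingers":0},{"translation":[0,0,0],"angular":[0,0,0],"fingers":0},{"translation":[0,0,0],"angular":[0,0,0],"fingers":0},{"translation":[0,0,0],"angular":[0,0,0],"fingers":0},{"translation":[0,0,0],"angular":[0,0,0],"fingers":0},{"translation":[0,0,0],"angular":[0,0,0],"fingers":0},{"translation":[0,0,0],"angular":[0,0,0],"fingers":0},{"translation":[0,0,0],"angular":[0,0,0],"fingers":0}]'
python3 - <<'E'
from h import *
s,im=look("w9")
E
```

```text
[ 0.46810918 -0.28152815]
[array([320.9, 261.4]), array([320.9, 281.4]), array([320.9, 295.5])]
t: 10.6
tcp_pos: [0.473, -0.2803, 0.0085]
eef_rot: [0.001, -0.0, 1.0, -0.0]
ft_force: [-1.2, 0.9, 8.3]
grip_width: 0.516
t 10.6 p [0.473, -0.2803, 0.0085] q [0.0007, -0.0001, 1.0, -0.0003] g 0.516 f [-1.2  0.9  8.3]
```

View pics/w9.png

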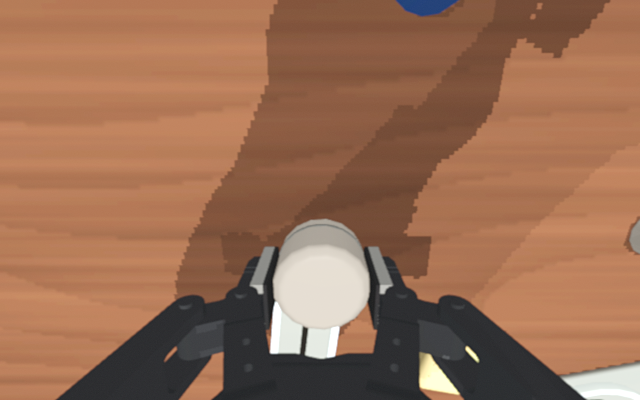

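```bash
python3 -m creep '[{"translation":[0,0,-0.006],"angular":[0,0,0],"fingers":0},{"translation":[0,0,-0.015],"angular":[0,0,0],"fingers":0},{"translation":[0,0,-0.025],"angular":[0,0,0],"fingers":0},{"translation":[0,0.01,-0.03],"angular":[0,0,0],"fingers":0},{"translation":[0,0.02,-0.03],"angular":[0,0,0],"fingers":0},{"translation":[-0.008,0.03,-0.025],"angular":[0,0,0],"fingers":0},{"translation":[-0.012,0.032,-0.01],"angular":[0,0,0],"fingers":0},{"translation":[-0.012,0.032,0],"angular":[0,0,0],"fingers":0},{"translation":[-0.012,0.032,0],"angular":[0,0,0],"fingers":0},{"translation":[-0.012,0.032,0],"angular":[0,0,0],"fingers":0}]'
python3 - <<'E'
from h import *
from bench import observe
s=observe(); todo(s["tcp_pos"],s["eef_rot"],[.621,.108,.12],np.pi/2)
E
```

```text
t: 11.48
tcp_pos: [0.5289, -0.0905, 0.1495]
eef_rot: [0.001, 0.0, 1.0, -0.0]
ft_force: [1.6, -0.7, -0.9]
grip_width: 0.511
jaw yaw now 1.571; trans(tool) [-0.092   0.1985  0.0297]  rotvec(tool) [-0.0001  0.0018 -0.0002]
```

```bash
python3 -m creep '[{"translation":[-0.013,0.028,0],"angular":[0,0,0],"fingers":0},{"translation":[-0.013,0.03,0],"angular":[0,0,0],"fingers":0},{"translation":[-0.013,0.03,0],"angular":[0,0,0],"fingers":0},{"translation":[-0.013,0.03,0],"angular":[0,0,0],"fingers":0},{"translation":[-0.013,0.03,0.005],"angular":[0,0,0],"fingers":0},{"translation":[-0.013,0.03,0.01],"angular":[0,0,0],"fingers":0},{"translation":[-0.01,0.016,0.01],"angular":[0,0,0],"fingers":0},{"translation":[-0.004,0.006,0.005],"angular":[0,0,0],"fingers":0},{"translation":[0,0,0],"angular":[0,0,0],"fingers":0},{"translation":[0,0,0],"angular":[0,0,0],"fingers":0}]'
python3 - <<'E'
from h import *
s,im=look("w10"); cv2.imwrite("pics/w10c.png",cv2.resize(im[150:350,220:420],None,fx=3,fy=3,interpolation=2))
E
```

```text
t: 12.32
tcp_pos: [0.6199, 0.1067, 0.1183]
eef_rot: [-0.0, 0.0, 1.0, -0.001]
ft_force: [0.3, -0.3, -0.5]
grip_width: 0.513
t 12.32 p [0.6199, 0.1067, 0.1183] q [-0.0004, 0.0002, 1.0, -0.0005] g 0.513 f [ 0.3 -0.3 -0.5]
```

View pics/w10c.png

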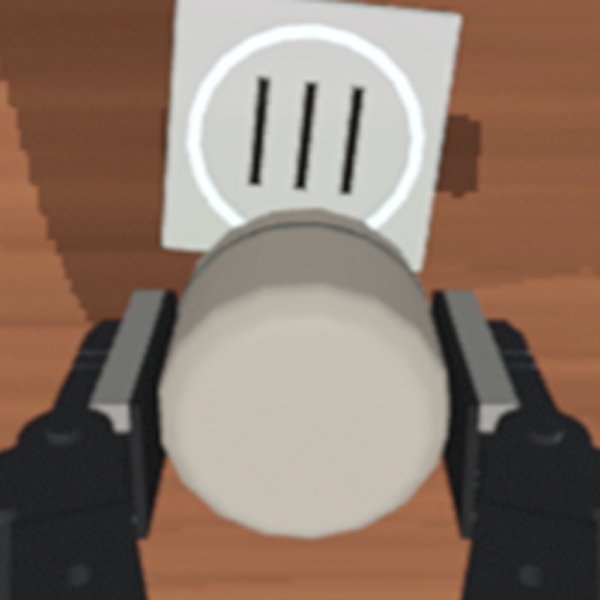

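```bash
cat >> h.py <<'E'
from scipy.optimize import least_squares
th=np.linspace(0,2*np.pi,180)
def circ(p,q,c,r,z):
    a=np.array([wproj(p,q,[c[0]+r*np.cos(t),c[1]+r*np.sin(t),z]) for t in th]); return a[:,0].min(),a[:,0].max(),a[:,1].min(),a[:,1].max()
def fit(p,q,r,z,m,c0):
    "m: left,right,top,bottom pixel extents, None if unseen"
    s=least_squares(lambda c:[a-b for a,b in zip(circ(p,q,c,r,z),m) if b is not None],c0); return s.x,s.fun
E
python3 - <<'E'
from h import *
p=np.array([0.6199,0.1067,0.1183]);q=[-0.0004,0.0002,1.0,-0.0005]
print("st",fit(p,q,.035,.010,[282.3,361.7,158,None],[.62,.107]))
print("top",fit(p,q,.023,p[2]-.008+.036,[273.3,369.7,244.3,329.3],[.62,.107]))
print("bot",fit(p,q,.023,p[2]-.008,[None,None,219.3,None],[.62,.107]))
E
```

```text
st (array([0.61801064, 0.10760862]), array([-0.11677895,  0.11674464,  0.00936465]))
top (array([0.61792479, 0.10699063]), array([-3.39479607,  3.39316106, -1.39449988,  2.2036051 ]))
bot (array([0.62156173, 0.10699894]), array([2.58933923e-06]))
```

```bash
python3 -m creep '[{"translation":[0.001,0.0006,0.012],"angular":[0,0,0],"fingers":0},{"translation":[0,0,0.018],"angular":[0,0,0],"fingers":0},{"translation":[0,0,0.018],"angular":[0,0,0],"fingers":0},{"translation":[0,0,0.018],"angular":[0,0,0],"fingers":0},{"translation":[0,0,0.015],"angular":[0,0,0],"fingers":0},{"translation":[0,0,0.01],"angular":[0,0,0],"fingers":0},{"translation":[0,0,0.006],"angular":[0,0,0],"fingers":0},{"translation":[0,0,0.003],"angular":[0,0,0],"fingers":0},{"translation":[0,0,0],"angular":[0,0,0],"fingers":0},{"translation":[0,0,0],"angular":[0,0,0],"fingers":0}]'
python3 - <<'E'
from h import *
s,im=look("w11")
E
```

```text
t: 13.2
tcp_pos: [0.6199, 0.1084, 0.0191]
eef_rot: [0.001, 0.0, 1.0, 0.0]
ft_force: [-0.1, 0.4, 0.1]
grip_width: 0.516
t 13.2 p [0.6199, 0.1084, 0.0191] q [0.0005, 0.0001, 1.0, 0.0001] g 0.516 f [-0.1  0.4  0.1]
```

View pics/w11.png

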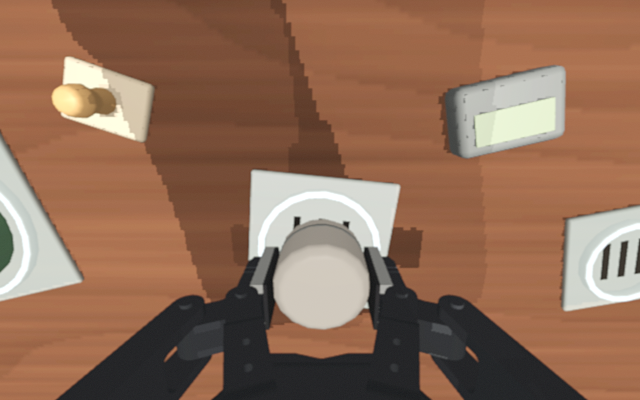

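```bash
python3 - <<'E'
from h import *
p=np.array([0.6199,0.1084,0.0191]);q=[0.0005,0.0001,1.0,0.0001]
print("st",fit(p,q,.035,.010,[258,384,192,None],[.62,.107]))
print("bot",fit(p,q,.023,p[2]-.008,[None,None,219.5,None],[.62,.107]))
E
```

```text
st (array([0.61843094, 0.10847547]), array([ 0.91147405, -0.91197993, -0.11640815]))
bot (array([0.62167562, 0.10699844]), array([-8.44066136e-07]))
```

```bash
python3 -m creep '[{"translation":[0.002,0,0],"angular":[0,0,0],"fingers":0},{"translation":[0,0,0.003],"angular":[0,0,0],"fingers":0},{"translation":[0,0,0.002],"angular":[0,0,0],"fingers":0},{"translation":[0,0,0.001],"angular":[0,0,0],"fingers":0},{"translation":[0,0,0],"angular":[0,0,0],"fingers":0},{"translation":[0,0,0],"angular":[0,0,0],"fingers":0},{"translation":[0,0,0],"angular":[0,0,0],"fingers":0.6},{"translation":[0,0,-0.001],"angular":[0,0,0],"fingers":0.8},{"translation":[0,0,-0.002],"angular":[0,0,0],"fingers":0.8},{"translation":[0,0,-0.004],"angular":[0,0,0],"fingers":0.8}]'
python3 -m creep '[{"translation":[0,0,-0.015],"angular":[0,0,0],"fingers":1},{"translation":[0,0,-0.025],"angular":[0,0,0],"fingers":1},{"translation":[0,0,-0.03],"angular":[0,0,0],"fingers":1},{"translation":[0,0,-0.03],"angular":[0,0,0],"fingers":1},{"translation":[0,0,-0.03],"angular":[0,0,0],"fingers":1},{"translation":[0,0,-0.02],"angular":[0,0,0],"fingers":1},{"translation":[0,0,0],"angular":[0,0,0],"fingers":1},{"translation":[0,0,0],"angular":[0,0,0],"fingers":1},{"translation":[0,0,0],"angular":[0,0,0],"fingers":1},{"translation":[0,0,0],"angular":[0,0,0],"fingers":1}]'
python3 - <<'E'
from h import *
s,im=look("w12")
todo(s["tcp_pos"],s["eef_rot"],[.4605,-.095,.14],np.pi/2)
E
```

```text
t: 14.08
tcp_pos: [0.6171, 0.1085, 0.0191]
eef_rot: [-0.0, -0.0, 1.0, -0.0]
ft_force: [0.9, 0.2, -0.3]
grip_width: 0.799
t: 14.92
tcp_pos: [0.6165, 0.1084, 0.1681]
eef_rot: [-0.001, -0.0, 1.0, -0.0]
ft_force: [1.0, -0.6, -0.0]
grip_width: 0.998
t 14.92 p [0.6165, 0.1084, 0.1681] q [-0.001, -0.0001, 1.0, -0.0003] g 0.998 f [ 1.  -0.6 -0. ]
jaw yaw now 1.571; trans(tool) [ 0.156  -0.2034  0.0285]  rotvec(tool) [-0.0005 -0.0021  0.0001]
```

View pics/w12.png

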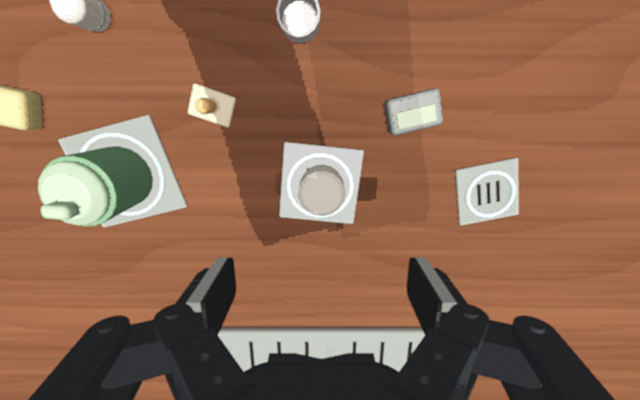

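The wide cap sits in the rim at (321,186). Now the narrow cap.

```bash
python3 -m creep '[{"translation":[0.01,-0.013,0],"angular":[0,0,0],"fingers":1},{"translation":[0.02,-0.026,0],"angular":[0,0,0],"fingers":1},{"translation":[0.02,-0.026,0],"angular":[0,0,0],"fingers":1},{"translation":[0.02,-0.026,0],"angular":[0,0,0],"fingers":1},{"translation":[0.02,-0.026,0],"angular":[0,0,0],"fingers":1},{"translation":[0.02,-0.026,0],"angular":[0,0,0],"fingers":1},{"translation":[0.02,-0.026,0],"angular":[0,0,0],"fingers":1},{"translation":[0.017,-0.022,0.01],"angular":[0,0,0],"fingers":1},{"translation":[0.009,-0.012,0.02],"angular":[0,0,0],"fingers":1},{"translation":[0,0,0.02],"angular":[0,0,0],"fingers":1}]'
python3 -m creep '[{"translation":[0,0,0.01],"angular":[0,0,0],"fingers":1},{"translation":[0,0,0],"angular":[0,0,0],"fingers":1},{"translation":[0,0,0],"angular":[0,0,0],"fingers":1},{"translation":[0,0,0],"angular":[0,0,0],"fingers":1},{"translation":[0,0,0],"angular":[0,0,0],"fingers":1},{"translation":[0,0,0],"angular":[0,0,0],"fingers":1},{"translation":[0,0,0],"angular":[0,0,0],"fingers":1},{"translation":[0,0,0],"angular":[0,0,0],"fingers":1},{"translation":[0,0,0],"angular":[0,0,0],"fingers":1},{"translation":[0,0,0],"angular":[0,0,0],"fingers":1}]'
python3 - <<'E'
from h import *
s,im=look("w13")
E
```

```text
t: 15.8
tcp_pos: [0.4589, -0.0979, 0.1187]
eef_rot: [-0.0, 0.002, 1.0, -0.001]
ft_force: [-0.5, -0.2, -0.4]
grip_width: 1.001
t: 16.63
tcp_pos: [0.4614, -0.0944, 0.1094]
eef_rot: [0.0, -0.0, 1.0, 0.0]
ft_force: [0.0, -0.1, 0.5]
grip_width: 1.0
t 16.63 p [0.4614, -0.0944, 0.1094] q [0.0001, -0.0001, 1.0, 0.0] g 1.0 f [ 0.  -0.1  0.5]
```

View pics/w13.png

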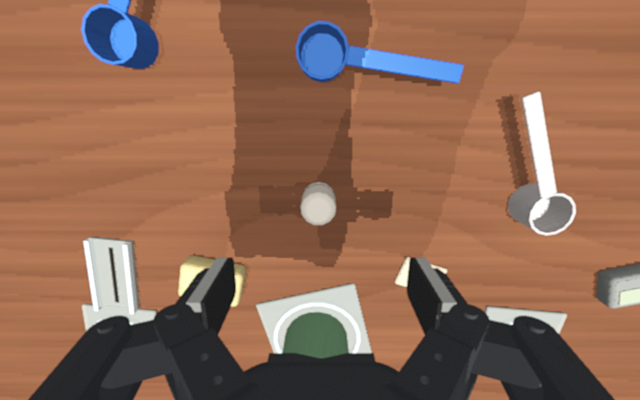

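```bash
python3 - <<'E'
from h import *
p=np.array([0.4614,-0.0944,0.1094]);q=[0.0001,-0.0001,1.0,0.0]
print(fit(p,q,.014,.036,[301,337,192,228],[.46,-.095])[0], "sponge",wpx(p,q,245,262,.015),wpx(p,q,182,258,.015),"stand",wpx(p,q,405,262,.0))
print("scoop",wpx(p,q,552,214,.03),wpx(p,q,531,95,.0285))
E
```

```text
[ 0.45877819 -0.09582085] sponge [ 0.5156103  -0.16223224] [ 0.51156008 -0.21795811] stand [ 0.5242919  -0.01438161]
scoop [0.46417769 0.08890011] [0.37514667 0.05369038]
```

```bash
python3 -m creep '[{"translation":[0.002,-0.001,0.01],"angular":[0,0,0],"fingers":1},{"translation":[0,0,0.02],"angular":[0,0,0],"fingers":1},{"translation":[0,0,0.02],"angular":[0,0,0],"fingers":1},{"translation":[0,0,0.02],"angular":[0,0,0],"fingers":1},{"translation":[0,0,0.014],"angular":[0,0,0],"fingers":1},{"translation":[0,0,0.01],"angular":[0,0,0],"fingers":1},{"translation":[0,0,0.005],"angular":[0,0,0],"fingers":0.6},{"translation":[0,0,0],"angular":[0,0,0],"fingers":0.6},{"translation":[0,0,0],"angular":[0,0,0],"fingers":0.6},{"translation":[0,0,0],"angular":[0,0,0],"fingers":0.6}]'
python3 - <<'E'
from h import *
s,im=look("w14")
E
```

```text
t: 17.52
tcp_pos: [0.46, -0.0955, 0.011]
eef_rot: [0.001, -0.0, 1.0, -0.0]
ft_force: [0.2, -1.1, 0.2]
grip_width: 0.602
t 17.52 p [0.46, -0.0955, 0.011] q [0.0006, -0.0, 1.0, -0.0] g 0.602 f [ 0.2 -1.1  0.2]
```

View pics/w14.png

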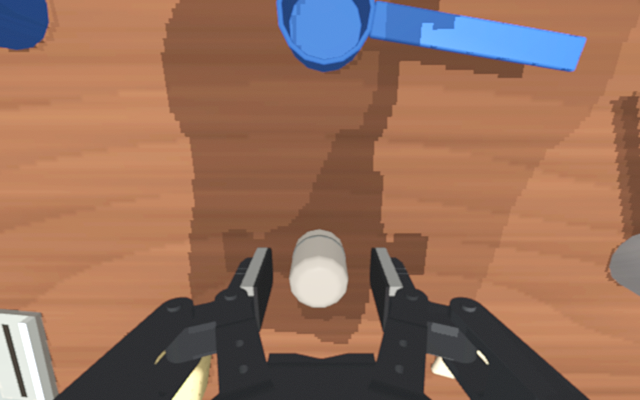

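```bash
python3 -m creep '[{"translation":[0.001,0,0],"angular":[0,0,0],"fingers":0},{"translation":[0,0,0],"angular":[0,0,0],"fingers":0},{"translation":[0,0,0],"angular":[0,0,0],"fingers":0},{"translation":[0,0,0],"angular":[0,0,0],"fingers":0},{"translation":[0,0,0],"angular":[0,0,0],"fingers":0},{"translation":[0,0,0],"angular":[0,0,0],"fingers":0},{"translation":[0,0,0],"angular":[0,0,0],"fingers":0},{"translation":[0,0,-0.006],"angular":[0,0,0],"fingers":0},{"translation":[0,0,-0.015],"angular":[0,0,0],"fingers":0},{"translation":[0,0,-0.025],"angular":[0,0,0],"fingers":0}]'
python3 - <<'E'
from h import *
s,im=look("w15")
todo(s["tcp_pos"],s["eef_rot"],[.6275,.2875,.11],np.pi/2)
E
```

```text
t: 18.4
tcp_pos: [0.457, -0.0952, 0.0558]
eef_rot: [-0.002, -0.0, 1.0, 0.0]
ft_force: [-0.6, 0.8, -0.4]
grip_width: 0.307
t 18.4 p [0.457, -0.0952, 0.0558] q [-0.0017, -0.0001, 1.0, 0.0002] g 0.307 f [-0.6  0.8 -0.4]
jaw yaw now 1.571; trans(tool) [-0.1704  0.3827 -0.0547]  rotvec(tool) [ 0.0003 -0.0034  0.0002]
```

View pics/w15.png

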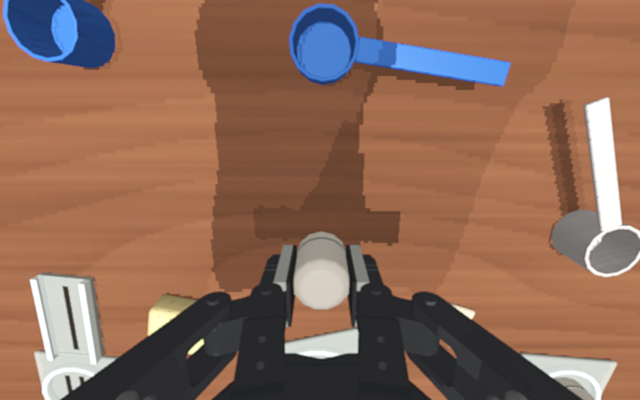

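```bash
python3 -m creep '[{"translation":[-0.005,0.012,-0.025],"angular":[0,0,0],"fingers":0},{"translation":[-0.01,0.022,-0.02],"angular":[0,0,0],"fingers":0},{"translation":[-0.014,0.032,-0.01],"angular":[0,0,0],"fingers":0},{"translation":[-0.014,0.032,0],"angular":[0,0,0],"fingers":0},{"translation":[-0.014,0.032,0],"angular":[0,0,0],"fingers":0},{"translation":[-0.014,0.032,0],"angular":[0,0,0],"fingers":0},{"translation":[-0.014,0.032,0],"angular":[0,0,0],"fingers":0},{"translation":[-0.014,0.032,0],"angular":[0,0,0],"fingers":0},{"translation":[-0.014,0.032,0],"angular":[0,0,0],"fingers":0},{"translation":[-0.014,0.032,0],"angular":[0,0,0],"fingers":0}]'
python3 -m creep '[{"translation":[-0.014,0.032,0],"angular":[0,0,0],"fingers":0},{"translation":[-0.014,0.032,0],"angular":[0,0,0],"fingers":0},{"translation":[-0.011,0.021,0],"angular":[0,0,0],"fingers":0},{"translation":[-0.004,0.008,0],"angular":[0,0,0],"fingers":0},{"translation":[0,0,0],"angular":[0,0,0],"fingers":0},{"translation":[0,0,0],"angular":[0,0,0],"fingers":0},{"translation":[0,0,0],"angular":[0,0,0],"fingers":0},{"translation":[0,0,0],"angular":[0,0,0],"fingers":0},{"translation":[0,0,0],"angular":[0,0,0],"fingers":0},{"translation":[0,0,0],"angular":[0,0,0],"fingers":0}]'
python3 - <<'E'
from h import *
s,im=look("w16"); cv2.imwrite("pics/w16c.png",cv2.resize(im[150:350,220:420],None,fx=3,fy=3,interpolation=2))
E
```

```text
t: 19.28
tcp_pos: [0.5857, 0.1963, 0.1118]
eef_rot: [0.0, -0.0, 1.0, 0.0]
ft_force: [0.6, -0.6, -0.3]
grip_width: 0.307
t: 20.12
tcp_pos: [0.6284, 0.2865, 0.1116]
eef_rot: [0.0, 0.001, 1.0, -0.0]
ft_force: [0.6, 0.4, -0.5]
grip_width: 0.302
t 20.12 p [0.6284, 0.2865, 0.1116] q [0.0001, 0.0006, 1.0, -0.0001] g 0.302 f [ 0.6  0.4 -0.5]
```

View pics/w16c.png

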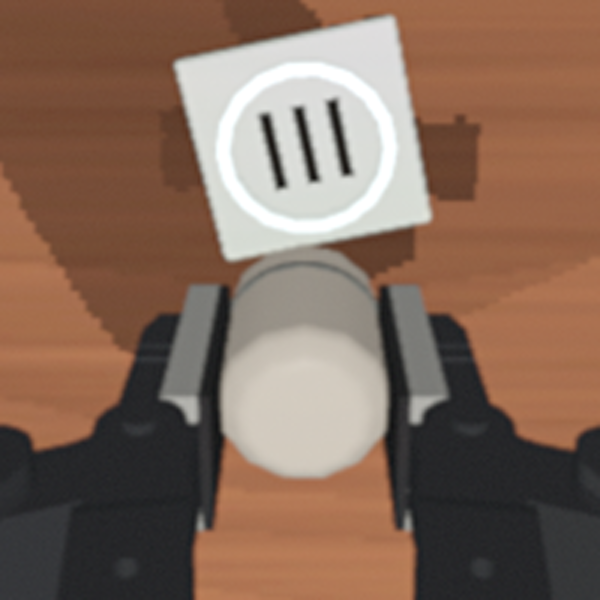

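```bash
python3 - <<'E'
from h import *
from bench import observe
p=np.array([0.6284,0.2865,0.1116]);q=[0.0001,0.0006,1.0,-0.0001]
f=lambda l:[None if x is None else x/3+o for x,o in zip(l,(220,220,150,150))]
st=fit(p,q,.026,.010,f([217,397,62,234]),[.62,.287])
print("st",st)
a=fit(p,q,.014,p[2]-.0105+.036,f([219,388,325,478]),[.62,.287]); b=fit(p,q,.014,p[2]-.0105,f([None,None,246,None]),[.62,.287])
print(a,b)
E
```

```text
st (array([0.6269125, 0.2877613]), array([-0.28788979,  0.28791285, -0.11180603,  0.14738436]))
(array([0.6256358 , 0.28662818]), array([-2.71449267,  2.71472933, -0.95118319,  1.29967331])) (array([0.62967371, 0.28698276]), array([-3.59208576e-06]))
```

```bash
python3 -m creep '[{"translation":[0.001,0.001,0.012],"angular":[0,0,0],"fingers":0},{"translation":[0,0,0.018],"angular":[0,0,0],"fingers":0},{"translation":[0,0,0.018],"angular":[0,0,0],"fingers":0},{"translation":[0,0,0.018],"angular":[0,0,0],"fingers":0},{"translation":[0,0,0.012],"angular":[0,0,0],"fingers":0},{"translation":[0,0,0.006],"angular":[0,0,0],"fingers":0},{"translation":[0,0,0.004],"angular":[0,0,0],"fingers":0},{"translation":[0,0,0.002],"angular":[0,0,0],"fingers":0},{"translation":[0,0,0],"angular":[0,0,0],"fingers":0},{"translation":[0,0,0],"angular":[0,0,0],"fingers":0}]'
python3 - <<'E'
from h import *
s,im=look("w17"); cv2.imwrite("pics/w17c.png",cv2.resize(im[150:350,220:420],None,fx=3,fy=3,interpolation=2))
E
```

```text
t: 21.0
tcp_pos: [0.6279, 0.2889, 0.0221]
eef_rot: [0.001, -0.0, 1.0, 0.0]
ft_force: [-0.4, 0.1, -0.4]
grip_width: 0.301
t 21.0 p [0.6279, 0.2889, 0.0221] q [0.0006, -0.0, 1.0, 0.0003] g 0.301 f [-0.4  0.1 -0.4]
```

View pics/w17c.png

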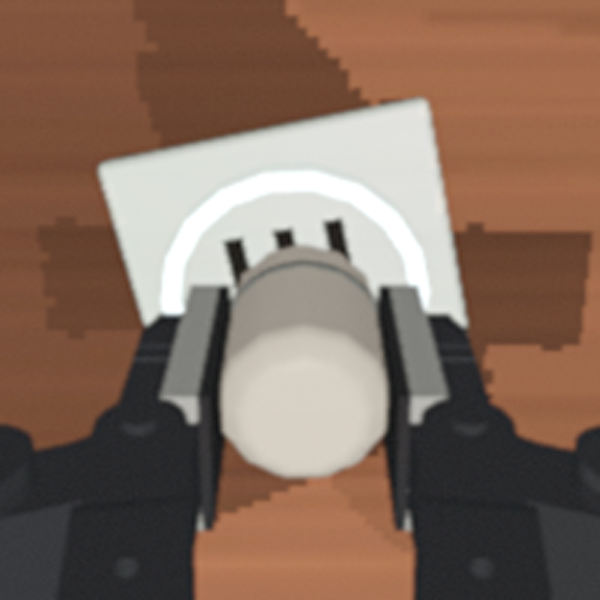

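```bash
python3 - <<'E'
from h import *
p=np.array([0.6279,0.2889,0.0221]);q=[0.0006,0,1.0,0.0003]
f=lambda l:[None if x is None else x/3+o for x,o in zip(l,(220,220,150,150))]
print(fit(p,q,.026,.010,f([161,431,170,None]),[.62,.287]))
print(fit(p,q,.014,p[2]-.0105,f([None,None,246,None]),[.62,.287]))
print(fit(p,q,.014,p[2]-.0105+.036,f([219,388,325,478]),[.62,.287]))
E
```

```text
(array([0.62678218, 0.28764337]), array([-0.28847343,  0.28866719,  0.02776294]))
(array([0.62917557, 0.28699188]), array([-2.23126776e-06]))
(array([0.62510907, 0.28900567]), array([-2.71460921,  2.71618471, -0.93428432,  1.28177906]))
```

```bash
python3 -m creep '[{"translation":[0.001,-0.0012,0],"angular":[0,0,0],"fingers":0},{"translation":[0,0,0.003],"angular":[0,0,0],"fingers":0},{"translation":[0,0,0.002],"angular":[0,0,0],"fingers":0},{"translation":[0,0,0.002],"angular":[0,0,0],"fingers":0},{"translation":[0,0,0.001],"angular":[0,0,0],"fingers":0},{"translation":[0,0,0],"angular":[0,0,0],"fingers":0},{"translation":[0,0,0],"angular":[0,0,0],"fingers":0.4},{"translation":[0,0,0],"angular":[0,0,0],"fingers":0.6},{"translation":[0,0,-0.002],"angular":[0,0,0],"fingers":0.6},{"translation":[0,0,-0.004],"angular":[0,0,0],"fingers":0.6}]'
python3 -m creep '[{"translation":[0,0,-0.015],"angular":[0,0,0],"fingers":0.6},{"translation":[0,0,-0.025],"angular":[0,0,0],"fingers":0.6},{"translation":[0,0,-0.03],"angular":[0,0,0],"fingers":1},{"translation":[0,0,-0.03],"angular":[0,0,0],"fingers":1},{"translation":[0,0,-0.03],"angular":[0,0,0],"fingers":1},{"translation":[0,0,-0.02],"angular":[0,0,0],"fingers":1},{"translation":[0,0,0],"angular":[0,0,0],"fingers":1},{"translation":[0,0,0],"angular":[0,0,0],"fingers":1},{"translation":[0,0,0],"angular":[0,0,0],"fingers":1},{"translation":[0,0,0],"angular":[0,0,0],"fingers":1}]'
python3 - <<'E'
from h import *
s,im=look("w18")
todo(s["tcp_pos"],s["eef_rot"],[.4655,.0905,.14],np.pi/2+.374)
E
```

```text
t: 21.88
tcp_pos: [0.6259, 0.2872, 0.0187]
eef_rot: [-0.001, -0.0, 1.0, -0.0]
ft_force: [-0.2, 1.3, 0.3]
grip_width: 0.598
t: 22.72
tcp_pos: [0.6255, 0.287, 0.1678]
eef_rot: [-0.001, -0.0, 1.0, -0.001]
ft_force: [-0.2, -0.1, 0.5]
grip_width: 0.998
t 22.72 p [0.6255, 0.287, 0.1678] q [-0.0011, -0.0001, 1.0, -0.0006] g 0.998 f [-0.2 -0.1  0.5]
jaw yaw now 1.571; trans(tool) [ 0.16   -0.1965  0.0284]  rotvec(tool) [-0.0007 -0.0024 -0.3738]
```

View pics/w18.png

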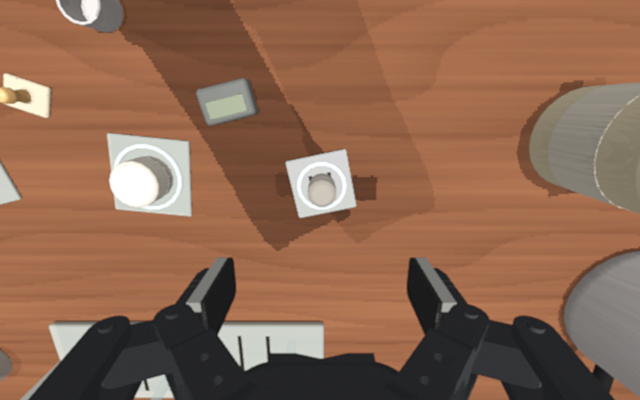

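Narrow cap stands in its rim at (321,187). Now the scoop.

```bash
python3 -m creep '[{"translation":[0.01,-0.013,0],"angular":[0,0,0],"fingers":1},{"translation":[0.02,-0.025,0],"angular":[0,0,0],"fingers":1},{"translation":[0.02,-0.025,0],"angular":[0,0,0],"fingers":1},{"translation":[0.02,-0.025,0],"angular":[0,0,0],"fingers":1},{"translation":[0.02,-0.025,0],"angular":[0,0,0],"fingers":1},{"translation":[0.02,-0.025,0],"angular":[0,0,0],"fingers":1},{"translation":[0.02,-0.025,0],"angular":[0,0,0],"fingers":1},{"translation":[0.02,-0.022,0.01],"angular":[0,0,0],"fingers":1},{"translation":[0.01,-0.012,0.02],"angular":[0,0,0],"fingers":1},{"translation":[0,0,0.02],"angular":[0,0,-0.04],"fingers":1}]'
python3 -m creep '[{"translation":[0,0,0],"angular":[0,0,-0.1],"fingers":1},{"translation":[0,0,0],"angular":[0,0,-0.1],"fingers":1},{"translation":[0,0,0],"angular":[0,0,-0.1],"fingers":1},{"translation":[0,0,0],"angular":[0,0,-0.034],"fingers":1},{"translation":[0,0,0],"angular":[0,0,0],"fingers":1},{"translation":[0,0,0],"angular":[0,0,0],"fingers":1},{"translation":[0,0,0],"angular":[0,0,0],"fingers":1},{"translation":[0,0,0],"angular":[0,0,0],"fingers":1},{"translation":[0,0,0],"angular":[0,0,0],"fingers":1},{"translation":[0,0,0],"angular":[0,0,0],"fingers":1}]'
python3 - <<'E'
from h import *
s,im=look("w19")
todo(s["tcp_pos"],s["eef_rot"],[.4655,.0905,.01],np.pi/2+.374)
E
```

```text
t: 23.6
tcp_pos: [0.4638, 0.087, 0.1187]
eef_rot: [-0.001, -0.018, 1.0, -0.001]
ft_force: [-0.3, 0.3, -0.8]
grip_width: 0.998
t: 24.43
tcp_pos: [0.4664, 0.0904, 0.1193]
eef_rot: [0.0, -0.186, 0.983, -0.0]
ft_force: [-0.5, 0.1, 1.1]
grip_width: 0.998
t 24.43 p [0.4664, 0.0904, 0.1193] q [0.0, -0.1858, 0.9826, -0.0] g 0.998 f [-0.5  0.1  1.1]
jaw yaw now 1.945; trans(tool) [0.0008 0.0004 0.1093]  rotvec(tool) [-0.      0.0001 -0.0002]
```

View pics/w19.png

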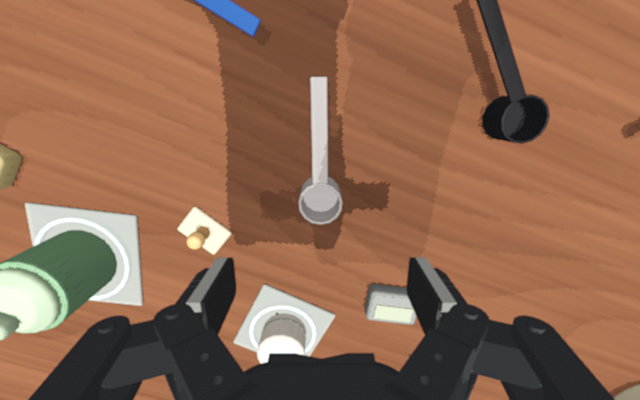

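```bash
python3 - <<'E'
from h import *
p=np.array([0.4664,0.0904,0.1193]);q=[0,-0.1858,.9826,0]
x,r=fit(p,q,.018,.03,[299,342,179,224],[.466,.09]);print(x,r,rot(q).T@(np.r_[x,0]-p))
E
```

```text
[0.46267547 0.08863768] [-0.53776192  0.53783691  1.53004913 -1.65042024] [ 0.00411085 -0.00028073  0.1193    ]
```

```bash
python3 -m creep '[{"translation":[0.002,0,0.012],"angular":[0,0,0],"fingers":1},{"translation":[0,0,0.02],"angular":[0,0,0],"fingers":1},{"translation":[0,0,0.02],"angular":[0,0,0],"fingers":1},{"translation":[0,0,0.02],"angular":[0,0,0],"fingers":1},{"translation":[0,0,0.016],"angular":[0,0,0],"fingers":1},{"translation":[0,0,0.012],"angular":[0,0,0],"fingers":1},{"translation":[0,0,0.007],"angular":[0,0,0],"fingers":0.7},{"translation":[0,0,0.0035],"angular":[0,0,0],"fingers":0.7},{"translation":[0,0,0],"angular":[0,0,0],"fingers":0.7},{"translation":[0,0,0],"angular":[0,0,0],"fingers":0.7}]'
python3 - <<'E'
from h import *
s,im=look("w20")
E
```

```text
t: 25.32
tcp_pos: [0.4648, 0.0897, 0.0092]
eef_rot: [0.0, -0.186, 0.983, 0.0]
ft_force: [0.4, 0.1, 0.9]
grip_width: 0.699
t 25.32 p [0.4648, 0.0897, 0.0092] q [0.0002, -0.1859, 0.9826, 0.0] g 0.699 f [0.4 0.1 0.9]
```

View pics/w20.png

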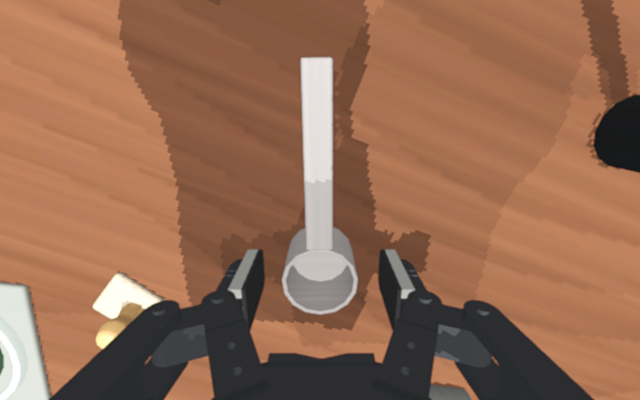

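Bowl is centred at (320,281) between the pads with the handle straight up the image. Closing and lifting.

```bash
python3 -m creep '[{"translation":[0.001,0,0],"angular":[0,0,0],"fingers":0},{"translation":[0,0,0],"angular":[0,0,0],"fingers":0},{"translation":[0,0,0],"angular":[0,0,0],"fingers":0},{"translation":[0,0,0],"angular":[0,0,0],"fingers":0},{"translation":[0,0,0],"angular":[0,0,0],"fingers":0},{"translation":[0,0,0],"angular":[0,0,0],"fingers":0},{"translation":[0,0,0],"angular":[0,0,0],"fingers":0},{"translation":[0,0,-0.006],"angular":[0,0,0],"fingers":0},{"translation":[0,0,-0.012],"angular":[0,0,0],"fingers":0},{"translation":[0,0,-0.02],"angular":[0,0,0],"fingers":0}]'
python3 - <<'E'
from h import *
s,im=look("w21")
todo(s["tcp_pos"],s["eef_rot"],[.6095,-.2985,.15],np.pi/2-.09)
todo(s["tcp_pos"],s["eef_rot"],[.47,-.20,.15],np.pi/2-.09)
E
```

```text
t: 26.2
tcp_pos: [0.4625, 0.089, 0.0465]
eef_rot: [-0.001, -0.186, 0.983, -0.0]
ft_force: [0.1, -1.0, -0.1]
grip_width: 0.389
t 26.2 p [0.4625, 0.089, 0.0465] q [-0.0013, -0.186, 0.9825, -0.0001] g 0.389 f [ 0.1 -1.  -0.1]
jaw yaw now 1.945; trans(tool) [ 0.0051 -0.4144 -0.1036]  rotvec(tool) [-4.000e-04 -2.600e-03  4.642e-01]
jaw yaw now 1.945; trans(tool) [ 0.0989 -0.2717 -0.1033]  rotvec(tool) [-4.000e-04 -2.600e-03  4.642e-01]
```

View pics/w21.png

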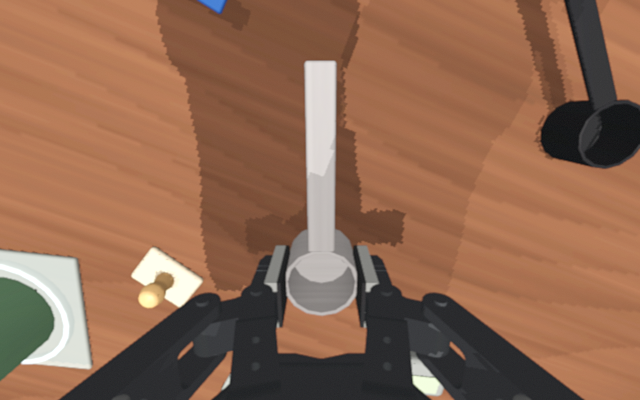

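```bash
python3 -m creep '[{"translation":[0,-0.005,-0.03],"angular":[0,0,0],"fingers":0},{"translation":[0,-0.01,-0.03],"angular":[0,0,0],"fingers":0},{"translation":[0,-0.02,-0.025],"angular":[0,0,0],"fingers":0},{"translation":[0.001,-0.03,-0.014],"angular":[0,0,0],"fingers":0},{"translation":[0.001,-0.032,-0.004],"angular":[0,0,0],"fingers":0},{"translation":[0.001,-0.032,0],"angular":[0,0,0],"fingers":0},{"translation":[0.001,-0.032,0],"angular":[0,0,0],"fingers":0},{"translation":[0,-0.032,0],"angular":[0,0,0],"fingers":0},{"translation":[0,-0.032,0],"angular":[0,0,0],"fingers":0},{"translation":[0,-0.032,0],"angular":[0,0,0],"fingers":0}]'
python3 -m creep '[{"translation":[0,-0.032,0],"angular":[0,0,0],"fingers":0},{"translation":[0,-0.032,0],"angular":[0,0,0],"fingers":0},{"translation":[0,-0.032,0],"angular":[0,0,0],"fingers":0},{"translation":[0,-0.03,0],"angular":[0,0,0],"fingers":0},{"translation":[0.001,-0.02,0],"angular":[0,0,0],"fingers":0},{"translation":[0,-0.011,0],"angular":[0,0,0.04],"fingers":0},{"translation":[0,0,0],"angular":[0,0,0.08],"fingers":0},{"translation":[0,0,0],"angular":[0,0,0.1],"fingers":0},{"translation":[0,0,0],"angular":[0,0,0.1],"fingers":0},{"translation":[0,0,0],"angular":[0,0,0.1],"fingers":0}]'
python3 -m creep '[{"translation":[0,0,0.01],"angular":[0,0,0.04],"fingers":0},{"translation":[0,0,0.02],"angular":[0,0,0.004],"fingers":0},{"translation":[0,0,0.015],"angular":[0,0,0],"fingers":0},{"translation":[0,0,0],"angular":[0,0,0],"fingers":0},{"translation":[0,0,0],"angular":[0,0,0],"fingers":0},{"translation":[0,0,0],"angular":[0,0,0],"fingers":0},{"translation":[0,0,0],"angular":[0,0,0],"fingers":0},{"translation":[0,0,0],"angular":[0,0,0],"fingers":0},{"translation":[0,0,0],"angular":[0,0,0],"fingers":0},{"translation":[0,0,0],"angular":[0,0,0],"fingers":0}]'
python3 - <<'E'
from h import *
s,im=look("w22"); cv2.imwrite("pics/w22c.png",cv2.resize(im[40:340,200:440],None,fx=2.5,fy=2,interpolation=2))
todo(s["tcp_pos"],s["eef_rot"],[.6095,-.2985,.10],np.pi/2-.09)
E
```

```text
t: 27.08
tcp_pos: [0.554, -0.153, 0.1504]
eef_rot: [0.0, -0.186, 0.983, -0.0]
ft_force: [0.5, 0.4, -0.6]
grip_width: 0.387
t: 27.92
tcp_pos: [0.6102, -0.2968, 0.15]
eef_rot: [-0.0, 0.026, 1.0, 0.001]
ft_force: [0.7, -0.3, -1.3]
grip_width: 0.391
t: 28.75
tcp_pos: [0.6104, -0.298, 0.1054]
eef_rot: [0.0, 0.045, 0.999, -0.0]
ft_force: [0.1, 0.8, -0.5]
grip_width: 0.391
t 28.75 p [0.6104, -0.298, 0.1054] q [0.0004, 0.045, 0.999, -0.0001] g 0.391 f [ 0.1  0.8 -0.5]
jaw yaw now 1.481; trans(tool) [ 0.0009 -0.0005  0.0054]  rotvec(tool) [-0.0001  0.0008 -0.0001]
```

View pics/w22.png

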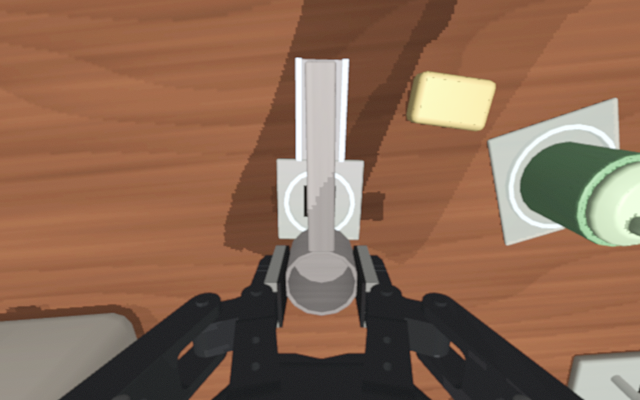

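View pics/w22c.png

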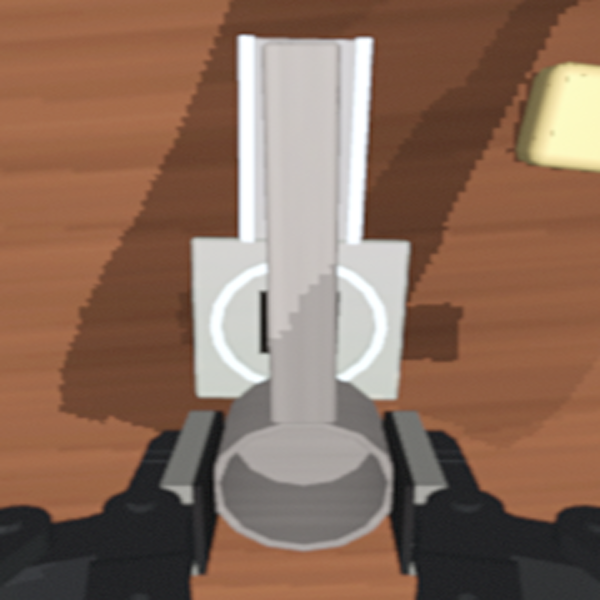

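```bash
python3 - <<'E'
from h import *
p=np.array([0.6104,-0.298,0.1054]);q=[0.0004,.045,.999,-.0001]
Rm=rot(q)
x,r=fit(p,q,.030,.01,[284,354.8,171,None],[.61,-.298]);print(x,r,Rm.T@(np.r_[x,0]-p))
f=lambda l:[None if a is None else a/s+o for a,o,s in zip(l,(200,200,40,40),(2.5,2.5,2,2))]
x,r=fit(p,q,.018,p[2]-.009+.03,f([214,392,424,550]),[.61,-.298]);print("rim",x,r,Rm.T@(np.r_[x,0]-p))
E
```

```text
[ 0.61186106 -0.29936906] [-0.24166857  0.24166579  0.01774424] [-0.00149305 -0.00121489  0.10540144]
rim [ 0.61077076 -0.29788957] [-2.63223772  2.63239337 -1.21462596  1.69110955] [-0.00027414  0.00016058  0.10540023]
```

```bash
python3 -m creep '[{"translation":[-0.0005,-0.001,0.01],"angular":[0,0,0],"fingers":0},{"translation":[0,0,0.018],"angular":[0,0,0],"fingers":0},{"translation":[0,0,0.018],"angular":[0,0,0],"fingers":0},{"translation":[0,0,0.015],"angular":[0,0,0],"fingers":0},{"translation":[0,0,0.01],"angular":[0,0,0],"fingers":0},{"translation":[0,0,0.007],"angular":[0,0,0],"fingers":0},{"translation":[0,0,0.004],"angular":[0,0,0],"fingers":0},{"translation":[0,0,0.003],"angular":[0,0,0],"fingers":0},{"translation":[0,0,0],"angular":[0,0,0],"fingers":0},{"translation":[0,0,0],"angular":[0,0,0],"fingers":0}]'
python3 - <<'E'
from h import *
s,im=look("w23"); cv2.imwrite("pics/w23c.png",cv2.resize(im[40:340,200:440],None,fx=2.5,fy=2,interpolation=2))
E
```

```text
t: 29.63
tcp_pos: [0.611, -0.2992, 0.0203]
eef_rot: [0.0, 0.045, 0.999, -0.0]
ft_force: [-0.1, -0.4, -0.4]
grip_width: 0.384
t 29.63 p [0.611, -0.2992, 0.0203] q [0.0004, 0.045, 0.999, -0.0001] g 0.384 f [-0.1 -0.4 -0.4]
```

View pics/w23c.png

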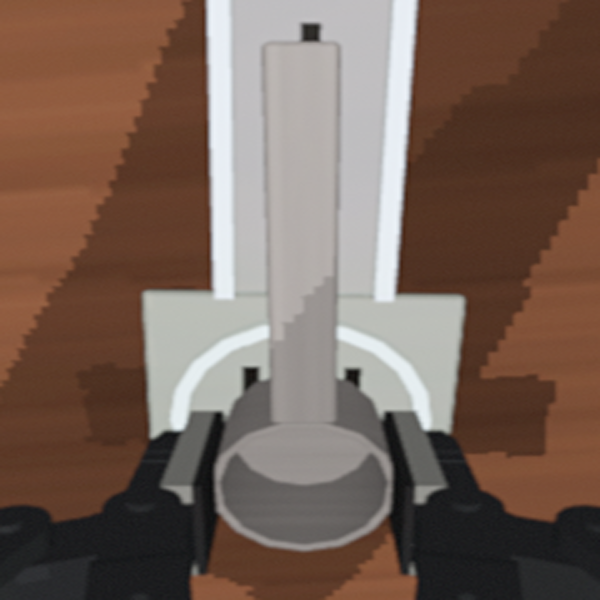

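```bash
python3 - <<'E'
from h import *
p=np.array([0.611,-0.2992,0.0203]);q=[0.0004,.045,.999,-.0001]
Rm=rot(q)
x,r=fit(p,q,.030,.01,[268,372.8,201.5,None],[.61,-.298]);print(x,r,Rm.T@(np.r_[x,0]-p))
x,r=fit(p,q,.018,p[2]-.009,[None,None,375/2+40,None],[.61,-.298]);print("bowl base",x,r,Rm.T@(np.r_[x,0]-p))
E
```

```text
[ 0.61028957 -0.29940816] [-0.35839088  0.35838645  0.03961305] [ 0.00070525 -0.00026786  0.02029948]
bowl base [ 0.61299839 -0.29827252] [4.00964888e-06] [-0.0018905   0.00110672  0.02030135]
```

```bash
python3 -m creep '[{"translation":[0.0015,0,0],"angular":[0,0,0],"fingers":0},{"translation":[0,0,0.002],"angular":[0,0,0],"fingers":0},{"translation":[0,0,0.002],"angular":[0,0,0],"fingers":0},{"translation":[0,0,0.0015],"angular":[0,0,0],"fingers":0},{"translation":[0,0,0.001],"angular":[0,0,0],"fingers":0},{"translation":[0,0,0],"angular":[0,0,0],"fingers":0},{"translation":[0,0,0],"angular":[0,0,0],"fingers":0},{"translation":[0,0,0],"angular":[0,0,0],"fingers":0},{"translation":[0,0,0],"angular":[0,0,0],"fingers":0},{"translation":[0,0,0],"angular":[0,0,0],"fingers":0}]'
python3 -m creep '[{"translation":[0,0,0],"angular":[0,0,0],"fingers":0.5},{"translation":[0,0,0],"angular":[0,0,0],"fingers":0.7},{"translation":[0,0,0],"angular":[0,0,0],"fingers":0.7},{"translation":[0,0,-0.002],"angular":[0,0,0],"fingers":0.7},{"translation":[0,0,-0.005],"angular":[0,0,0],"fingers":0.7},{"translation":[0,0,-0.015],"angular":[0,0,0],"fingers":0.7},{"translation":[0,0,-0.03],"angular":[0,0,0],"fingers":0.7},{"translation":[0,0,-0.03],"angular":[0,0,0],"fingers":1},{"translation":[0,0,-0.03],"angular":[0,0,0],"fingers":1},{"translation":[0,0,-0.03],"angular":[0,0,0],"fingers":1}]'
python3 - <<'E'
from h import *
s,im=look("w24")
E
```

```text
t: 30.52
tcp_pos: [0.6091, -0.2988, 0.0138]
eef_rot: [0.0, 0.045, 0.999, 0.0]
ft_force: [-1.2, 1.8, 5.7]
grip_width: 0.391
t: 31.35
tcp_pos: [0.609, -0.2988, 0.1572]
eef_rot: [0.0, 0.045, 0.999, -0.0]
ft_force: [0.5, -0.3, 0.1]
grip_width: 0.996
t 31.35 p [0.609, -0.2988, 0.1572] q [0.0001, 0.045, 0.999, -0.0001] g 0.996 f [ 0.5 -0.3  0.1]
```

View pics/w24.png

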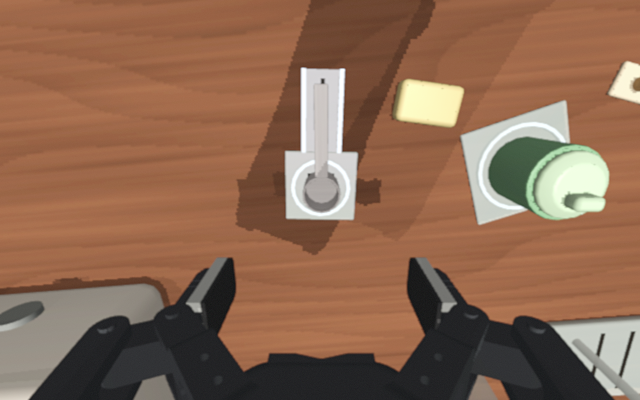

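The scoop is seated: floor contact gave 5.7 N at release, and the handle lies in the channel. Now checking all four from the fixed cameras.

```bash
python3 -m creep '[{"translation":[0.02,0,-0.02],"angular":[0,0,0],"fingers":1},{"translation":[0.03,0,-0.02],"angular":[0,0,0],"fingers":1},{"translation":[0.03,0,-0.02],"angular":[0,0,0],"fingers":1},{"translation":[0.03,0,-0.02],"angular":[0,0,0],"fingers":1},{"translation":[0.03,0,-0.02],"angular":[0,0,0],"fingers":1},{"translation":[0.02,0,-0.02],"angular":[0,0,0],"fingers":1},{"translation":[0.01,0,0],"angular":[0,0,0],"fingers":1},{"translation":[0,0,0],"angular":[0,0,0],"fingers":1},{"translation":[0,0,0],"angular":[0,0,0],"fingers":1},{"translation":[0,0,0],"angular":[0,0,0],"fingers":1}]'
python3 - <<'E'
from h import *
from bench import camera
import cv2
a=camera("scene")["img"]; b=camera("side")["img"]
cv2.imwrite("pics/sceneF.png",a);cv2.imwrite("pics/sideF.png",b)
r=lambda im,x,y,w=90,h=75:cv2.resize(im[y:y+h,x:x+w],(396,300),interpolation=2)
g=lambda l:np.vstack([np.hstack(l[:2]),np.hstack(l[2:])])
cv2.imwrite("pics/mA.png",g([r(a,115,165),r(a,175,190),r(a,240,225),r(a,305,258)]))
cv2.imwrite("pics/mB.png",g([r(b,340,290),r(b,340,230),r(b,335,180),r(b,330,145)]))
E
```

```text
t: 32.23
tcp_pos: [0.4406, -0.2831, 0.2746]
eef_rot: [-0.0, 0.044, 0.999, 0.0]
ft_force: [0.0, -0.4, -1.0]
grip_width: 0.995
```

View pics/mA.png

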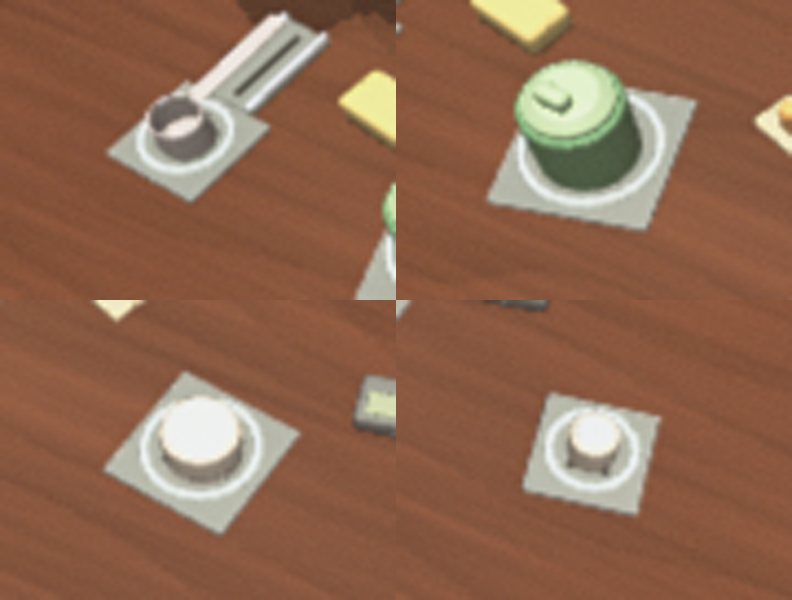

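View pics/mB.png

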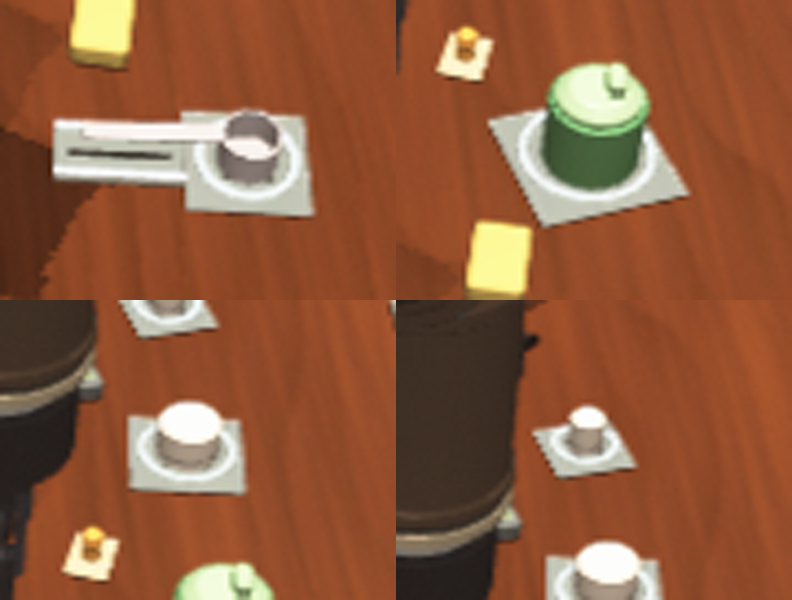

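All four stand upright inside their rims in both views, the scoop handle lies along the channel, and the robot is clear. Handing in.

```bash
python3 -c "
from bench import *
print(hand_in())"
```

```text
the job is handed in; nothing more can be done
None
```

I put the sippy cup, the wide cap, the narrow cap and the steel scoop on their matching stations and handed the job in. The robot's clock read about 32 s. `hand_in()` reports no verdict, so I can't say whether it passed.

- **Placement:** In the final scene and side pictures all four stand upright and flat inside their rims. The rims leave at most 8 mm of play, so anything standing flat inside one is within the 12 mm limit. I did not measure final offsets, heights or tilts numerically.
- **Scoop:** The handle lies along the channel. The wrist read 5.7 N on the floor just before I released it.
- **Robot and formula container:** The gripper ended up open, at a height of 0.27 m and touching nothing. I did not move the formula container. I did not compare its position before and after, but the arm's moves stayed well clear of it.
- **Measurements that disagreed:** The two fixed cameras differed by 5–12 mm in y. The wrist camera showed gripped objects 5–10 % smaller than their stated sizes and shifted by 2–4 mm. I aligned each part to its rim in the same wrist picture, so most of that error should cancel.

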